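# Shingle the cleaned plates in the bake-out tray and clamp the stop

## Task

Load the bake-out tray for the oven: flip the red-knobbed cam lever over to free the stop, slide the stop right back to the open end, and lay all the aluminium plates in the tray lengthwise as one overlapping row of shingles in line with the sloped seat - the first on the slope with its end against the heel, each next one resting on the one before and covering about half of it. Then slide the stop up until it meets the last plate and flip the lever fully back to lock it, so that the plates cannot shift when the tray is carried. Leave the screwdriver and the jar where they are.

Things in the scene. Friction and masses are not known exactly. Their poses are not given: they have to be found in the camera images.
- tray: bake-out tray, fixed: dark grey anodised base 170 (x) by 380 (y) by 10 mm; its top is the bed. Origin: centre of its underside, on the bench; x across, away from the robot at yaw 0; y along it, from the sloped seat (-y) to the open end (+y). A bright T-track, flush with the bed, runs along y at x = +66 mm; both sides are open, without walls. Flat wire loops stick out 30 mm at both ends, 10 mm high
- seat: sloped seat, a fixed steel block 60 mm wide with a heel, at the tray's -y end. Its frame is tilted with the slope: origin mid-way along the corner of slope and heel, 12 mm above the bed; x across as the tray's, y down the slope to the open end (9.1 deg below level), z square to the slope, up. The slope is 26 mm long, the heel stands 8 mm above it
- seat_first (a point): where the centre of the first plate lies, its end against the heel, its lower end on the bed: y = 38, z = 3 mm in the seat's frame, same axes. In an even row each next plate lies parallel on the one before, its lower end on the bed too: 38 mm farther along the tray, at the same height (37.5 mm more y, 6 mm more z in this frame). Scribed lines on the bed's near edge are 38 mm apart
- stop (a joint): position of the sliding stop in m: 0 right back at the open end, growing towards the seat, up to 0.19. It slides along the tray's y with about 1.5 N of friction when the lever is free; the locked cam holds it with some 20 N
- stop_face (a point): point of the stop's front face (looks to the tray's -y) at bed height, on the line of the seat; axes as the tray's. The stop's cross bar is 20 mm thick (behind the face), its top 24 mm above the bed. A plate in the row has its centre 38 mm before the face (y = -38 mm here) when its end just touches
- stop_grip (a point): middle of the stop's black finger grip, a rounded fin 14 mm thick (tray y), 46 mm long (tray x), 26 mm high, standing on the cross bar; this point is 50 mm above the bench, 10 mm below the fin's top. Pinch it from above across its thickness to slide the stop
- lever (a joint): angle of the cam lever in rad: 0 = locked, leaning 50 deg from upright inwards over the tray (tray -x); 1.31 = free, leaning 25 deg from upright outwards (+x). It turns about an axis along the tray's y, carried by the stop, needs up to 0.4 Nm, and stays where it is left
- lever_knob (a point): centre of the red knob at the end of the cam lever, 75 mm from the lever's axis: a round disc 24 mm across and 16 mm thick, its flat faces square to the tray's y. It can be pushed over with the fingertips along its arc, or pinched by these faces and led over
- lever_axis (a point): point on the lever's axis of turning straight below the arc of the knob, 22 mm above the bench
- plate_1_mid (a point): centre of a loose bright aluminium plate, 58 mm (own x) by 76 mm (own y) by 6 mm (own z, up), about 72 g, two small dark holes on its long centreline. Starts flat on the blue mat (2 mm thick). 4 to 6 of plate_1 .. plate_6 are present, all alike: any order, either way round
- plate_2_mid (a point): centre of a loose bright aluminium plate, 58 mm (own x) by 76 mm (own y) by 6 mm (own z, up), about 72 g, two small dark holes on its long centreline. Starts flat on the blue mat (2 mm thick). 4 to 6 of plate_1 .. plate_6 are present, all alike: any order, either way round
- plate_3_mid (a point): centre of a loose bright aluminium plate, 58 mm (own x) by 76 mm (own y) by 6 mm (own z, up), about 72 g, two small dark holes on its long centreline. Starts flat on the blue mat (2 mm thick). 4 to 6 of plate_1 .. plate_6 are present, all alike: any order, either way round
- plate_4_mid (a point): centre of a loose bright aluminium plate, 58 mm (own x) by 76 mm (own y) by 6 mm (own z, up), about 72 g, two small dark holes on its long centreline. Starts flat on the blue mat (2 mm thick). 4 to 6 of plate_1 .. plate_6 are present, all alike: any order, either way round
- plate_5_mid (a point): centre of a loose bright aluminium plate, 58 mm (own x) by 76 mm (own y) by 6 mm (own z, up), about 72 g, two small dark holes on its long centreline. Starts flat on the blue mat (2 mm thick). 4 to 6 of plate_1 .. plate_6 are present, all alike: any order, either way round
- plate_6_mid (a point): centre of a loose bright aluminium plate, 58 mm (own x) by 76 mm (own y) by 6 mm (own z, up), about 72 g, two small dark holes on its long centreline. Starts flat on the blue mat (2 mm thick). 4 to 6 of plate_1 .. plate_6 are present, all alike: any order, either way round
- driver_red: red-handled screwdriver, 180 mm long, a bystander; leave it alone
- grease_jar_2: small blue jar with a white lid, 28 mm across and 41 mm high, a bystander; leave it alone

How it is judged (in metres and radians):
On the way, in this order (a step that is already met when the one before it is completed fails the run):
1. the lever is flipped over to free (value of joint lever above 1.1 rad), for 0.2 s.
2. the stop is slid right back to the open end (value of joint stop below 0.008 m), for 0.2 s.
3. all plates lie shingled in the row and the stop stands up against the last one (x of plate_1_mid in the frame of seat between -0.012 and 0.012 m and angle between the z axis of each of plate_1_mid, plate_2_mid, plate_3_mid, plate_4_mid, plate_5_mid, plate_6_mid and the z axis of seat, either way round below 0.08 rad and angle between the y axis of each of plate_1_mid, plate_2_mid, plate_3_mid, plate_4_mid, plate_5_mid, plate_6_mid and the y axis of seat, either way round below 0.2 rad and y of each of plate_1_mid, plate_2_mid, plate_3_mid, plate_4_mid, plate_5_mid, plate_6_mid in the frame of seat above 0.03 m and (y of plate_1_mid in the frame of seat below 0.05 m or distance between plate_1_mid and plate_2_mid below 0.05 m or distance between plate_1_mid and plate_3_mid below 0.05 m or distance between plate_1_mid and plate_4_mid below 0.05 m or distance between plate_1_mid and plate_5_mid below 0.05 m or distance between plate_1_mid and plate_6_mid below 0.05 m) and x of plate_2_mid in the frame of seat between -0.012 and 0.012 m and (y of plate_2_mid in the frame of seat below 0.05 m or distance between plate_2_mid and plate_1_mid below 0.05 m or distance between plate_2_mid and plate_3_mid below 0.05 m or distance between plate_2_mid and plate_4_mid below 0.05 m or distance between plate_2_mid and plate_5_mid below 0.05 m or distance between plate_2_mid and plate_6_mid below 0.05 m) and x of plate_3_mid in the frame of seat between -0.012 and 0.012 m and (y of plate_3_mid in the frame of seat below 0.05 m or distance between plate_3_mid and plate_1_mid below 0.05 m or distance between plate_3_mid and plate_2_mid below 0.05 m or distance between plate_3_mid and plate_4_mid below 0.05 m or distance between plate_3_mid and plate_5_mid below 0.05 m or distance between plate_3_mid and plate_6_mid below 0.05 m) and x of plate_4_mid in the frame of seat between -0.012 and 0.012 m and (y of plate_4_mid in the frame of seat below 0.05 m or distance between plate_4_mid and plate_1_mid below 0.05 m or distance between plate_4_mid and plate_2_mid below 0.05 m or distance between plate_4_mid and plate_3_mid below 0.05 m or distance between plate_4_mid and plate_5_mid below 0.05 m or distance between plate_4_mid and plate_6_mid below 0.05 m) and x of plate_5_mid in the frame of seat between -0.012 and 0.012 m and (y of plate_5_mid in the frame of seat below 0.05 m or distance between plate_5_mid and plate_1_mid below 0.05 m or distance between plate_5_mid and plate_2_mid below 0.05 m or distance between plate_5_mid and plate_3_mid below 0.05 m or distance between plate_5_mid and plate_4_mid below 0.05 m or distance between plate_5_mid and plate_6_mid below 0.05 m) and x of plate_6_mid in the frame of seat between -0.012 and 0.012 m and (y of plate_6_mid in the frame of seat below 0.05 m or distance between plate_6_mid and plate_1_mid below 0.05 m or distance between plate_6_mid and plate_2_mid below 0.05 m or distance between plate_6_mid and plate_3_mid below 0.05 m or distance between plate_6_mid and plate_4_mid below 0.05 m or distance between plate_6_mid and plate_5_mid below 0.05 m) and distance between plate_1_mid and plate_2_mid above 0.026 m and distance between each of plate_1_mid, plate_2_mid and plate_3_mid above 0.026 m and distance between each of plate_1_mid, plate_2_mid, plate_3_mid and plate_4_mid above 0.026 m and distance between each of plate_1_mid, plate_2_mid, plate_3_mid, plate_4_mid and plate_5_mid above 0.026 m and distance between each of plate_1_mid, plate_2_mid, plate_3_mid, plate_4_mid, plate_5_mid and plate_6_mid above 0.026 m and y of any of plate_1_mid, plate_2_mid, plate_3_mid, plate_4_mid, plate_5_mid, plate_6_mid in the frame of seat below 0.05 m and y of any of plate_1_mid, plate_2_mid, plate_3_mid, plate_4_mid, plate_5_mid, plate_6_mid in the frame of stop_face above -0.044 m), for 0.2 s.
At the end, for the whole second after the job is handed in: each plate at the seat's lean (0.08 rad), lengthwise (0.2 rad), within 12 mm of the seat's centreline; one within 12 mm of the heel, neighbours' centres 26 to 50 mm apart; stop within 6 mm of the last plate; lever below 0.2 rad; all at rest (all of step 3 and value of joint lever below 0.2 rad and velocity of joint stop below 0.005 m/s and linear speed of each of plate_1, plate_2, plate_3, plate_4, plate_5, plate_6 below 0.01 m/s); the robot touches nothing.
It fails at once if the screwdriver is disturbed (distance of driver_red from where it was at the start of the episode above 0.03 m).
It fails at once if the jar is disturbed (distance of grease_jar_2 from where it was at the start of the episode above 0.03 m).
Of plate_1, plate_2, plate_3, plate_4, plate_5, plate_6 only 4 to 6 are there at a start; the rules pass over those that are not, and their reading is None.
At some moment in a run one of plate_1, plate_2, plate_3, plate_4, plate_5, plate_6 may be knocked a few centimetres aside while the robot is not near it.
Once in a run the grip may slacken for a moment while it holds something.
It also fails if it takes over 210 s, if anything falls off the work surface, if the arm or the gripper's body presses on something with over 40 N, if the wrist force passes 120 N, or if a joint passes its speed limit or range.

## Robot

A 6-joint arm with a two-finger parallel gripper is mounted at the origin on a cart in front of the work surface, level with it; the furniture and walls round the work are solid. World frame = base frame: x ahead of the robot, y to its left, z up, the work surface at z = 0. Lengths are in m, angles in degrees, forces in N, time in s.
With the tool pointing down it reaches from about 0.375 to 0.975 m from the base axis. Payload 3.8 kg.
Tool frame: the origin (TCP) lies where the fingers leave the gripper's body, on its centre line; the fingertips stand 73 mm ahead of it and the grasp point (between the pads) lies grasp_offset ahead of it (grasp_offset is the distance from the TCP to the grasp point, in m); z points along the fingers, x is the direction in which the jaws open and shut, and the axes are right-handed (so a half turn about z gives the same grasp; the last joint's range is limited). The gripper opens to 85 mm and grips with 20 to 120 N. Pads are 22 mm wide; open, the fingers measure 114 mm over their backs; the gripper's body (76 mm by 85 mm) begins 54 mm behind the grasp point. The pads swing forward as they close: fully open they stand 13 mm farther back than shut.
Start: joints at [62.229, 15.12, 91.902, -0, 72.978, -2.114], TCP at [0.292, 0.608, 0.304] pointing down, gripper open.
Joint ranges: [-150.88, 150.88], [-54.13, 125.18], [17.81, 147.31], [-75.09, 255.09], [0, 152.58], [-146.25, 146.25]. Speed limits (degrees/s): [147.25, 147.25, 180, 180, 180, 180].

## Interface

Orientations are given as a 3x3 rotation matrix whose columns are the frame's x, y, z axes.
In Python, from bench import observe, snapshot, job_done, grasp_offset gives the robot as it stands.
- The arm moves only by the shell command python3 -m pendant 'ROWS' [FORCE]. ROWS is JSON, a list of rows, each a list of 3 entries, a list of its own where there are three numbers: the closure, from 0 (fully open) to 1 (shut), then the shift along the world's x, y, z in mm, then the turn about the world's z in degrees. A call has 1 to 8 rows; each row shifts and turns the commanded pose from where the row before left it; what a row does not reach is not made up. A row lasts 1/12 s, in which the tool goes at most 41.7 mm and 7.16 degrees, less where a joint would pass 70% of its speed; a pose out of reach is approached as far as the arm can. A call is refused whole if a number of a shift passes 41.7 or a number of a turn 7.16, either way. A call with a gripper value outside its range is refused whole. The fingers move at their own pace and stop on an object; FORCE is the grip in N (left out, the last holds). Time passes only in rows, so rows that do not move let the fingers close. It gives the time, the measured TCP pose, the force and the opening at its end, in the units of the state.
- observe(): the state, without advancing time (a new reading comes with each control period).
- snapshot(name): name is "scene" or "top" or "wrist"; returns a dict with "color" (420x560x3 uint8, blue, green, red), "mtx" (3x3 intrinsics, pixels), "pose" (4x4, takes a point from camera to world coordinates); the wrist camera has in their place "mount" (4x4, takes a point from camera to tool coordinates, whose origin is the TCP and whose axes are the tool frame's). Camera axes: x right, y down, z forward; pixel columns grow to the right and rows downward; lengths in m; the calibration is good to about 2 mm. A picture is of the moment at which its call begins: read the wrist's pose just before it. There is no depth.
- job_done(): hands the job in, once; it reports no verdict.
The state is a dict: "time": time; "joints": joint angles; "qd": joint speeds; "joint_torque": joint torques, N m; "tcp_pos": TCP position; "tool_rot": TCP orientation; "contact_force": force on the tool from outside, world axes, zero at the start; "ft_torque": the same for the moment, N m; "width": finger opening in m.
Only numpy, scipy, OpenCV 4.12 (cv2) and the standard library are available. Lean on these libraries where they do the work, as an engineer would, in place of code of your own. Each camera call takes 0.05 s, during which the arm holds its last target.

## Working session

There is one attempt and no reset: what is moved stays moved. The work goes in short steps, Python scripts to look and compute and a shell command to move; the robot and the scene stay as the last step left them, time stands still between calls to the robot, and variables do not carry over. Pictures are saved under pics/ and viewed, and the job is handed in when it is done.

```bash
ls; mkdir -p pics; python3 - <<'E'
from bench import observe, snapshot, job_done, grasp_offset
import cv2,numpy as np
print(grasp_offset)
o=observe();print({k:np.round(v,3).tolist() for k,v in o.items()})
for n in("scene","top","wrist"):
    s=snapshot(n);cv2.imwrite(f"pics/{n}0.png",s["color"])
    print(n,np.round(s["mtx"],1).tolist(),np.round(s.get("pose",s.get("mount")),3).tolist())
E
```

```text
pics
0.0539
{'time': 0.0, 'joints': [62.23, 15.169, 91.981, -0.001, 72.978, -2.113], 'qd': [-0.024, 0.038, 0.036, 0.074, -0.022, -0.016], 'joint_torque': [0.001, -51.509, -36.732, 0.0, 0.013, 0.0], 'tcp_pos': [0.292, 0.608, 0.303], 'tool_rot': [[0.433, 0.901, -0.001], [0.901, -0.433, -0.002], [-0.002, -0.0, -1.0]], 'contact_force': [-0.923, -0.382, 0.341], 'ft_torque': [0.03, 0.028, 0.029], 'width': 0.085}
scene [[464.8, 0.0, 283.7], [0.0, 464.8, 209.5], [0.0, 0.0, 1.0]] [[0.871, -0.315, 0.378, 0.019], [-0.492, -0.572, 0.657, -0.877], [0.009, -0.758, -0.652, 0.956], [0.0, 0.0, 0.0, 1.0]]
top [[387.8, 0.0, 275.5], [0.0, 387.8, 214.3], [0.0, 0.0, 1.0]] [[-0.007, -0.993, 0.122, 0.388], [-1.0, 0.008, 0.007, -0.029], [-0.008, -0.122, -0.993, 1.109], [0.0, 0.0, 0.0, 1.0]]
wrist [[373.1, 0.0, 274.5], [0.0, 373.1, 210.5], [0.0, 0.0, 1.0]] [[1.0, -0.001, -0.0, -0.001], [0.001, 0.963, 0.269, -0.068], [-0.0, -0.269, 0.963, -0.07], [0.0, 0.0, 0.0, 1.0]]
```

View pics/top0.png

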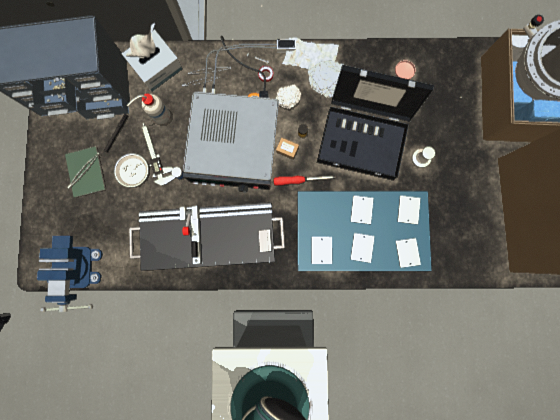

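View pics/scene0.png

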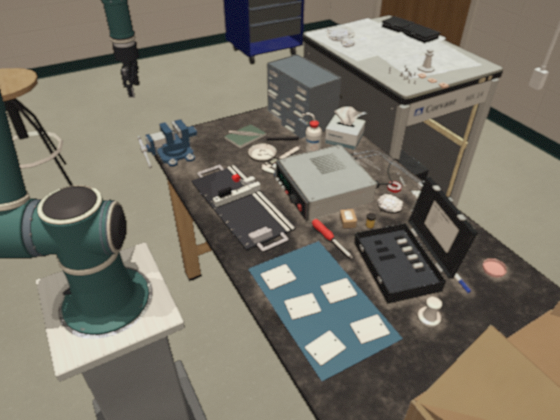

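```bash
cat > h.py <<'E'
from bench import observe, snapshot, job_done, grasp_offset
import cv2,numpy as np
def ray(s,uv,z,o=None):
    K=s["mtx"]; P=s.get("pose")
    if P is None:
        T=np.eye(4);T[:3,:3]=o["tool_rot"];T[:3,3]=o["tcp_pos"];P=T@s["mount"]
    d=P[:3,:3]@np.linalg.inv(K)@np.array([uv[0],uv[1],1.]);c=P[:3,3]
    return c+d*(z-c[2])/d[2]
def proj(s,p,o=None):
    K=s["mtx"]; P=s.get("pose")
    if P is None:
        T=np.eye(4);T[:3,:3]=o["tool_rot"];T[:3,3]=o["tcp_pos"];P=T@s["mount"]
    q=K@(P[:3,:3].T@(np.array(p)-P[:3,3]));return q[:2]/q[2]
def plates(s,z=0.008,o=None):
    """bright quads on blue mat (top cam) -> centre, angle of long axis from world y"""
    im=s["color"]; hsv=cv2.cvtColor(im,cv2.COLOR_BGR2HSV)
    m=((hsv[...,2]>190)&(hsv[...,1]<60)).astype(np.uint8)
    cs,_=cv2.findContours(m,cv2.RETR_EXTERNAL,cv2.CHAIN_APPROX_NONE)
    out=[]
    for c in cs:
        if cv2.contourArea(c)<200: continue
        w=np.array([ray(s,p[0]+0.0,z,o)[:2] for p in c]).astype(np.float32)*1000
        (cx,cy),(a,b),t=cv2.minAreaRect(w)
        if a>b: L=t; a,b=b,a
        else: L=t+90
        # L angle of long axis from x
        L=(L-90+90)%180-90
        if 45<a<70 and 62<b<90: out.append((round(cx,1),round(cy,1),round(a,1),round(b,1),round(L,1),tuple(c.mean(0)[0].round().astype(int))))
    return out
E
python3 - <<'E'
from h import *
s=snapshot("top")
for p in plates(s):print(p)
im=s["color"][185:290,110:450];cv2.imwrite("pics/topz.png",cv2.resize(im,None,fx=2.3,fy=2.3,interpolation=cv2.INTER_CUBIC))
im=s["color"][185:290,120:300];cv2.imwrite("pics/topz2.png",cv2.resize(im,None,fx=4.4,fy=4.4,interpolation=cv2.INTER_CUBIC))
E
```

```text
(412.0, -393.6, 57.2, 75.4, -82.7, (np.int64(408), np.int64(252)))
(422.3, -150.4, 53.9, 76.6, 88.9, (np.int64(321), np.int64(250)))
(427.7, -265.5, 57.2, 76.8, 80.1, (np.int64(362), np.int64(247)))
(534.3, -401.9, 57.1, 75.1, 82.2, (np.int64(409), np.int64(210)))
(536.5, -267.9, 57.3, 77.2, 82.3, (np.int64(362), np.int64(210)))
(689.3, -452.3, 56.7, 62.1, -0.5, (np.int64(423), np.int64(156)))
(877.5, -61.4, 66.1, 71.1, 25.1, (np.int64(288), np.int64(96)))
```

View pics/topz2.png

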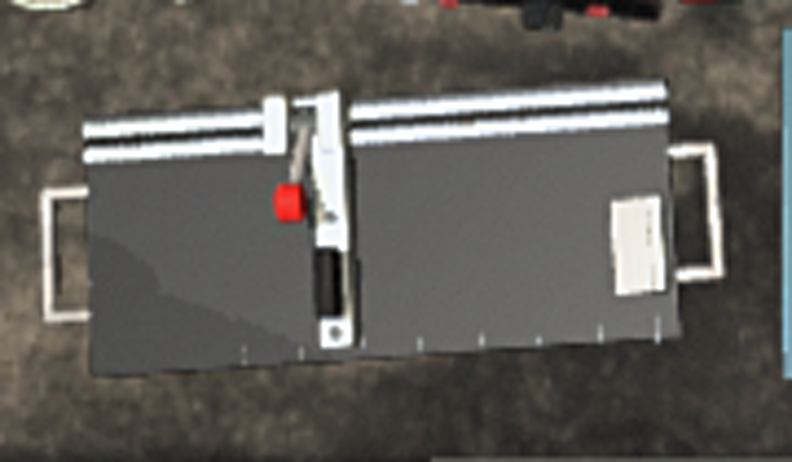

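View pics/wrist0.png

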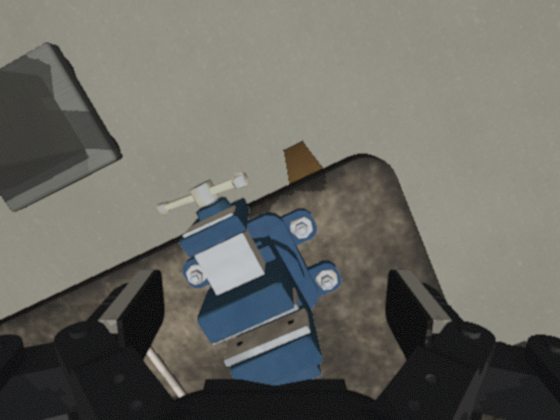

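```bash
python3 - <<'E'
from h import *
s=snapshot("top")
f=lambda u,v,z:(ray(s,((u+.5)/4.4-.5+120,(v+.5)/4.4-.5+185),z)*1000).round(1)
for n,u,v,z in [("TL",84,120,.01),("TR",667,82,.01),("BR",679,337,.01),("BL",92,376,.01),("knob",289,200,.07),("fin",328,283,.06),("barnear",337,347,.034),("barfar",327,92,.034),("seat",638,245,.025),("seat heel near",663,292,.03),("heel far",660,197,.03)]: print(n,f(u,v,z))
E
```

```text
TL [533.3 371.1  10. ]
TR [555.2  -8.9  10. ]
BR [390.3 -15.6  10. ]
BL [368.1 360.   10. ]
knob [475.1 221.7  70. ]
fin [424.6 199.1  60. ]
barnear [385.5 198.3  34. ]
barfar [546.9 207.6  34. ]
seat [448.4   9.9  25. ]
seat heel near [418.5  -6.   30. ]
heel far [478.5  -4.4  30. ]
```

```bash
python3 -m pendant '[[0,[13,-38,0],3.6],[0,[13,-38,0],3.6],[0,[13,-38,0],3.6],[0,[13,-38,0],3.6],[0,[13,-38,0],3.6],[0,[13,-38,0],3.6],[0,[13,-38,0],3.6],[0,[13,-38,0],3.6]]'
python3 -m pendant '[[0.5,[13,-38,0],0],[1,[13,-38,0],0],[1,[12,-38,0],0],[1,[0,0,0],0],[1,[0,0,0],0]]'
python3 - <<'E'
from h import *
o=observe();s=snapshot("wrist");cv2.imwrite("pics/w1.png",cv2.resize(s["color"],(800,600),interpolation=cv2.INTER_CUBIC))
print(o["tcp_pos"],np.degrees(np.arctan2(o["tool_rot"][1][0],o["tool_rot"][0][0])),o["time"])
E
```

```text
time: 0.92
tcp_pos: [0.3963, 0.3026, 0.304]
tool_rot: [[-0.058, 0.998, 0.0], [0.998, 0.058, 0.0], [0.0, 0.0, -1.0]]
contact_force: [1.1, -0.5, 0.4]
width: 0.0854
time: 1.33
tcp_pos: [0.4348, 0.1885, 0.304]
tool_rot: [[-0.05, 0.999, 0.0], [0.999, 0.05, 0.0], [0.0, 0.0, -1.0]]
contact_force: [0.8, -0.4, 0.4]
width: 0.0256
[0.43479233 0.18850593 0.30399922] 92.85935920988324 1.3333
```

View pics/w1.png

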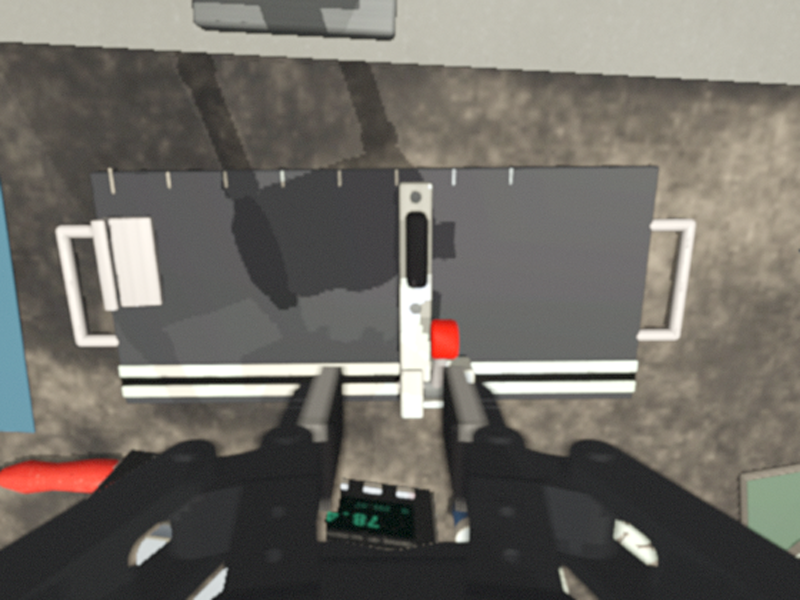

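```bash
cat >> h.py <<'E'
def W(s,o,pts,sc=800/560):
    for n,u,v,z in pts: print(n,(ray(s,((u+.5)/sc-.5,(v+.5)/sc-.5),z,o)*1000).round(1))
E
python3 - <<'E'
from h import *
o=observe();s=snapshot("wrist")
W(s,o,[("nearR",93,173,.01),("nearL",657,167,.01),("farL",635,399,.01),("farR",120,397,.01),("knobtop",445,340,.075),("fin",417,250,.06),("barface near",400,185,.034),("barface mid",400,300,.034),("slope hi near",110,220,.022),("slope hi far",117,306,.022),("slope lo near",150,218,.018),("slope lo far",161,304,.018),("heel far out",100,310,.03),("heel near out",93,222,.03)])
im=s["color"][105:300,40:480];cv2.imwrite("pics/w1z.png",cv2.resize(im[:, :140],None,fx=5,fy=3.0*5/5,interpolation=cv2.INTER_CUBIC))
E
```

```text
nearR [390.1 -12.1  10. ]
nearL [367.  361.2  10. ]
farL [534.7 375.9  10. ]
farR [552.6  -8.2  10. ]
knobtop [472.3 222.3  75. ]
fin [421.8 203.1  60. ]
barface near [386.  191.3  34. ]
barface mid [460.4 195.5  34. ]
slope hi near [419.    2.5  22. ]
slope hi far [477.9   2.   22. ]
slope lo near [416.9  27.1  18. ]
slope lo far [476.1  30.5  18. ]
heel far out [478.7  -5.5  30. ]
heel near out [419.6  -4.3  30. ]
```

View pics/w1z.png

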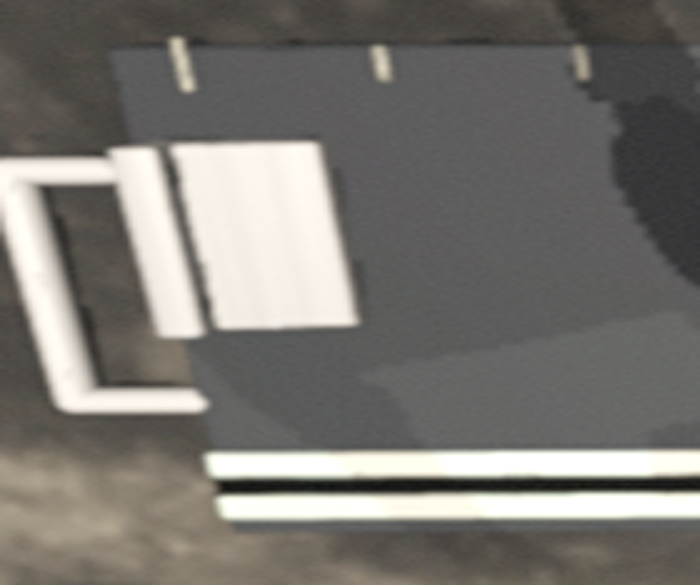

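```bash
python3 -m pendant '[[1,[2,20,-36],0.4],[1,[0,18,-36],0],[1,[0,0,-36],0],[1,[0,0,-30],0],[1,[0,0,-20],0],[1,[0,0,-10],0],[1,[0,0,0],0],[1,[0,0,0],0]]' 40
python3 - <<'E'
from h import *
o=observe();print(o["tcp_pos"],o["width"],o["contact_force"]);s=snapshot("scene");cv2.imwrite("pics/s2.png",cv2.resize(s["color"][120:280,160:360],None,fx=4,fy=3.75,interpolation=cv2.INTER_CUBIC))
E
```

```text
time: 2.1
tcp_pos: [0.4361, 0.2295, 0.1361]
tool_rot: [[-0.064, 0.998, -0.0], [0.998, 0.064, -0.0], [0.0, -0.0, -1.0]]
contact_force: [0.1, 0.2, 0.8]
width: -0.0001
[0.4361076  0.22953849 0.13608405] -0.00010036407171844121 [0.11809745 0.21885123 0.80211066]
```

View pics/s2.png

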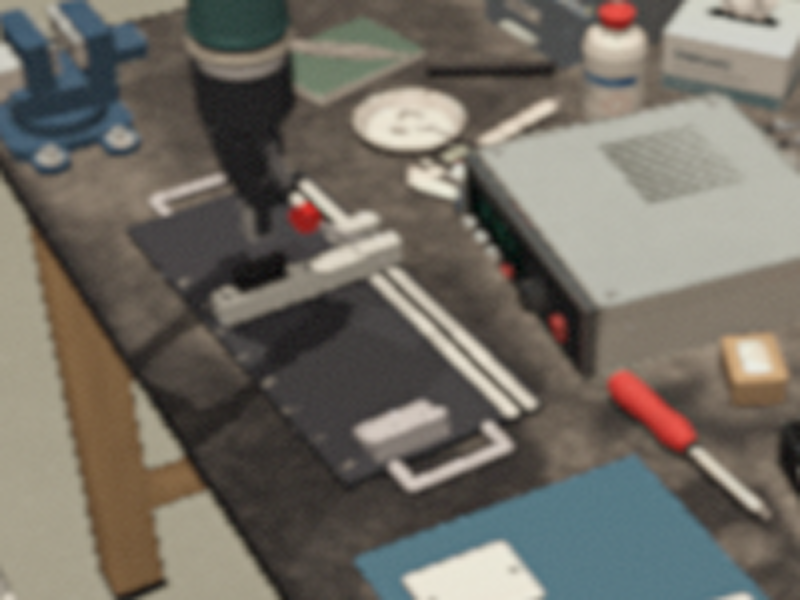

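```bash
python3 -m pendant '[[1,[8,-3,0],0],[1,[10,0,0],0],[1,[12,0,3],0],[1,[14,0,4],0],[1,[14,0,4],0],[1,[14,1,4],0],[1,[12,1,3],0],[1,[10,1,2],0]]'
python3 -m pendant '[[1,[6,0,0],0],[1,[4,0,0],0],[1,[2,0,0],0],[1,[0,0,0],0],[1,[0,0,0],0]]'
python3 - <<'E'
from h import *
o=observe();print(o["tcp_pos"],o["width"],o["contact_force"]);s=snapshot("scene");cv2.imwrite("pics/s3.png",cv2.resize(s["color"][120:280,160:360],None,fx=4,fy=3.75,interpolation=cv2.INTER_CUBIC))
E
```

```text
time: 2.82
tcp_pos: [0.5325, 0.2284, 0.1578]
tool_rot: [[-0.061, 0.998, 0.003], [0.998, 0.061, 0.001], [0.001, 0.003, -1.0]]
contact_force: [-0.5, -0.8, -0.3]
width: 0.0002
time: 3.23
tcp_pos: [0.5369, 0.2279, 0.1558]
tool_rot: [[-0.061, 0.998, -0.015], [0.998, 0.061, -0.002], [-0.001, -0.015, -1.0]]
contact_force: [-21.4, -0.3, 14.7]
width: 0.0001
[0.53688055 0.22786996 0.15582749] 8.825217113874123e-05 [-21.4245065   -0.29441663  14.72357173]
```

View pics/s3.png

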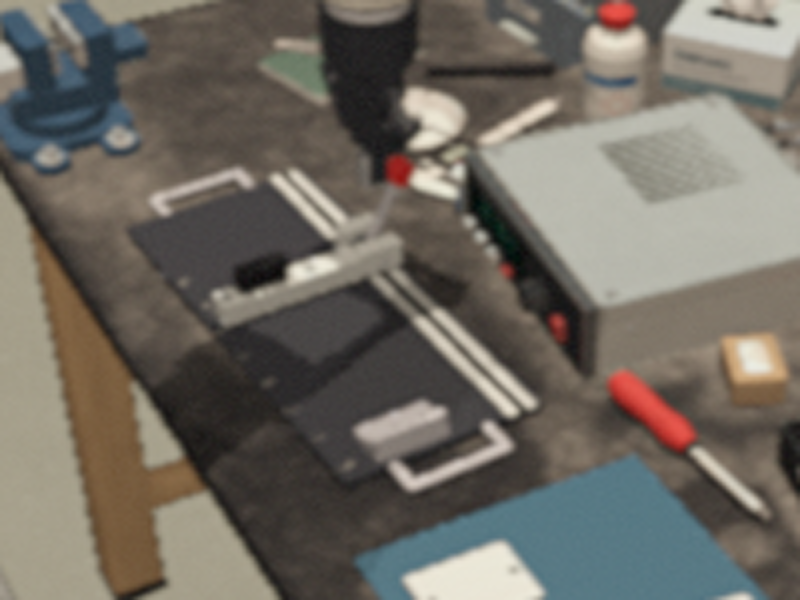

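```bash
python3 -m pendant '[[1,[-10,0,0],0],[0.6,[-30,-8,5],0],[0.6,[-30,-8,0],0],[0.6,[-30,-8,0],0],[0.6,[-15,-1,-10],0],[0.6,[0,0,-20],0],[0.6,[0,0,0],0],[0.6,[0,0,0],0]]'
python3 - <<'E'
from h import *
o=observe();print(o["tcp_pos"],o["width"],o["contact_force"]);s=snapshot("wrist");cv2.imwrite("pics/w4.png",s["color"])
s=snapshot("top");cv2.imwrite("pics/t4.png",cv2.resize(s["color"][185:290,120:300],None,fx=4.4,fy=4.4,interpolation=cv2.INTER_CUBIC))
E
```

```text
time: 3.95
tcp_pos: [0.4274, 0.2032, 0.1309]
tool_rot: [[-0.062, 0.998, -0.0], [0.998, 0.062, -0.0], [-0.0, -0.0, -1.0]]
contact_force: [0.2, -0.1, 0.5]
width: 0.0342
[0.42737904 0.20322506 0.13093779] 0.03423122112243672 [ 0.23283628 -0.10872129  0.54818846]
```

View pics/w4.png

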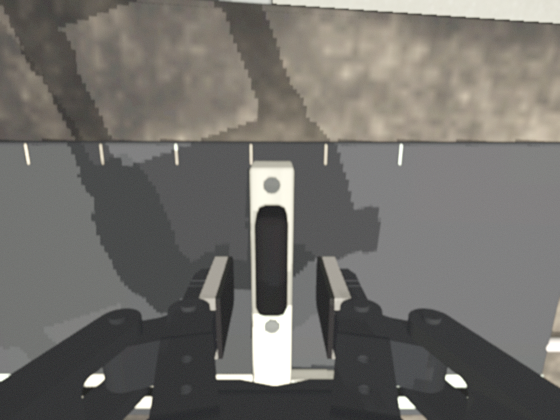

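View pics/t4.png

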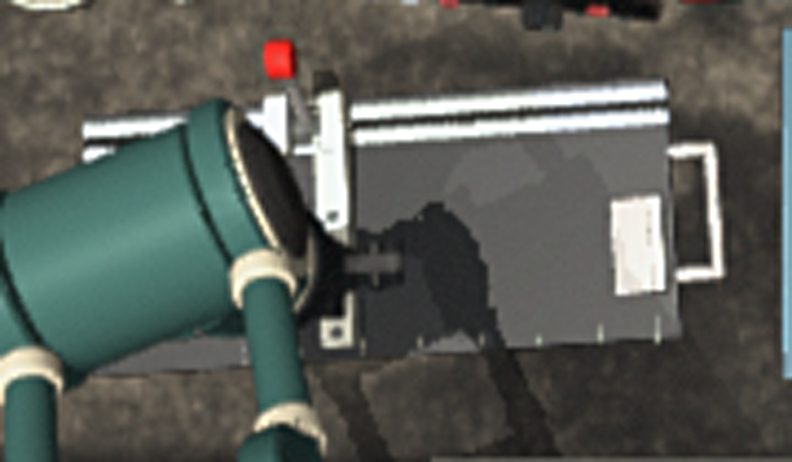

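```bash
python3 -m pendant '[[0.6,[-4,0,-18],0],[0.85,[0,0,0],0],[0.9,[0,0,0],0],[0.9,[0,0,0],0],[0.9,[-0.6,10,0],0],[0.9,[-1.2,20,0],0],[0.9,[-1.2,20,0],0],[0.9,[0,0,0],0]]' 40
```

```text
time: 4.72
tcp_pos: [0.4199, 0.256, 0.1129]
tool_rot: [[-0.062, 0.998, -0.001], [0.998, 0.062, 0.002], [0.002, -0.001, -1.0]]
contact_force: [-1.1, 1.6, -4.9]
width: 0.0133
```

```bash
python3 -m pendant '[[0.9,[-1.2,20,0],0],[0.9,[-1.2,20,0],0],[0.9,[-1.2,20,0],0],[0.9,[0,0,0],0]]'; python3 -m pendant '[[0.9,[-0.6,10,0],0],[0.9,[-0.6,10,0],0],[0.9,[0,0,0],0]]'
```

```text
time: 5.05
tcp_pos: [0.4163, 0.3156, 0.1129]
tool_rot: [[-0.063, 0.998, -0.001], [0.998, 0.063, 0.001], [0.001, -0.001, -1.0]]
contact_force: [-2.3, 1.3, -3.3]
width: 0.0132
time: 5.3
tcp_pos: [0.4161, 0.3192, 0.1126]
tool_rot: [[-0.072, 0.997, -0.003], [0.997, 0.072, -0.033], [-0.033, -0.006, -0.999]]
contact_force: [9.8, -60.1, 23.7]
width: 0.0131
```

```bash
python3 -m pendant '[[0.9,[0.5,-8,0],0],[0.9,[0.4,-6,0],0],[0.9,[0,0,0],0],[0.5,[0,0,0],0],[0.5,[0,0,0],0],[0.4,[0,0,20],0],[0,[0,0,36],0],[0,[0,0,36],0]]'
python3 - <<'E'
from h import *
o=observe();print(o["tcp_pos"],o["width"],o["contact_force"])
s=snapshot("top");cv2.imwrite("pics/t5.png",cv2.resize(s["color"][185:290,120:300],None,fx=4.4,fy=4.4,interpolation=cv2.INTER_CUBIC))
for p in plates(s):print(p)
s=snapshot("wrist");cv2.imwrite("pics/w5.png",s["color"])
E
```

```text
time: 5.97
tcp_pos: [0.4159, 0.32, 0.2054]
tool_rot: [[-0.063, 0.998, -0.001], [0.998, 0.063, -0.0], [-0.0, -0.001, -1.0]]
contact_force: [1.0, 0.4, 0.7]
width: 0.0729
[0.41591292 0.32001045 0.20537215] 0.07287178132447206 [0.98592142 0.41047609 0.74141123]
(412.8, -393.6, 57.5, 76.9, -82.7, (np.int64(408), np.int64(252)))
(422.3, -150.4, 53.9, 76.7, 88.9, (np.int64(322), np.int64(250)))
(427.9, -265.6, 57.3, 77.3, 80.1, (np.int64(362), np.int64(247)))
(535.2, -402.0, 57.4, 76.9, 82.2, (np.int64(409), np.int64(209)))
(536.5, -268.0, 57.4, 77.3, 82.5, (np.int64(362), np.int64(209)))
(689.3, -452.3, 56.7, 62.1, -0.5, (np.int64(423), np.int64(156)))
(877.5, -60.6, 68.4, 71.3, -0.6, (np.int64(288), np.int64(96)))
```

View pics/w5.png

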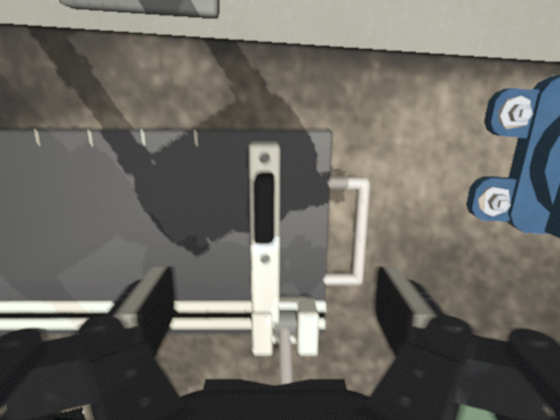

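```bash
python3 - <<'E'
from h import *
o=observe();s=snapshot("wrist")
W(s,o,[("fin",263.5,207,.06),("face",250,210,.034)],1)
E
```

```text
fin [415.  316.6  60. ]
face [425.1 307.3  34. ]
```

```bash
python3 -m pendant '[[0.25,[0,-30,0],-1],[0.25,[0,-39,0],-1],[0.25,[0,-40,0],-1],[0.25,[0,-40,0],-1],[0.25,[0,-40,0],-0.7],[0.25,[0,-40,0],0],[0.25,[0,-40,0],0],[0.25,[0,-40,0],0]]' 40
python3 -m pendant '[[0.25,[0,-40,0],0],[0.25,[-2,-40,0],0],[0.25,[-2,-40,-15],0],[0.25,[-2,-30,-30],0],[0.25,[0,-11,-30],0],[0.25,[0,0,-20],0],[0.25,[0,0,0],0],[0.25,[0,0,0],0]]'
python3 - <<'E'
from h import *
o=observe();print(np.degrees(np.arctan2(o["tool_rot"][1][0],o["tool_rot"][0][0])));s=snapshot("wrist");cv2.imwrite("pics/w6.png",s["color"])
E
```

```text
time: 6.78
tcp_pos: [0.4161, 0.0092, 0.2045]
tool_rot: [[0.019, 1.0, 0.001], [1.0, -0.019, 0.0], [0.0, 0.001, -1.0]]
contact_force: [1.1, 0.3, 0.1]
width: 0.0637
time: 7.45
tcp_pos: [0.4093, -0.1483, 0.1093]
tool_rot: [[0.02, 1.0, -0.004], [1.0, -0.02, 0.002], [0.002, -0.004, -1.0]]
contact_force: [-0.4, -0.2, 0.3]
width: 0.0641
88.83140384582914
```

View pics/w6.png

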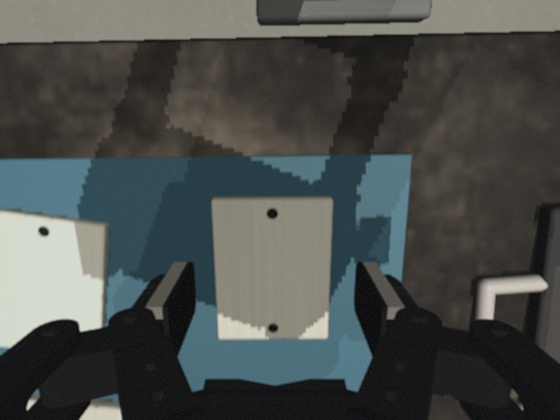

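```bash
python3 - <<'E'
from h import *
o=observe();s=snapshot("wrist")
W(s,o,[("a",213,198,.008),("b",333,198,.008),("c",328,339,.008),("d",219,339,.008)],1)
E
python3 -m pendant '[[0.25,[0,0,-20],0],[0.25,[0,0,-12],0],[0.25,[0,0,-4],0],[0.25,[0,0,0],0],[0.25,[0,0,0],0]]'
```

```text
a [ 383.9 -178.3    8. ]
b [ 385.  -121.1    8. ]
c [ 462.1 -122.1    8. ]
d [ 460.9 -180.     8. ]
time: 7.97
tcp_pos: [0.4115, -0.1489, 0.076]
tool_rot: [[0.019, 1.0, 0.002], [1.0, -0.019, -0.001], [-0.001, 0.002, -1.0]]
contact_force: [0.0, -0.4, -0.0]
width: 0.0639
```

```bash
python3 -m pendant '[[0.25,[0,0,-3],0],[0.25,[0,0,0],0]]';python3 -m pendant '[[0.25,[0,0,-3],0],[0.25,[0,0,0],0],[0.25,[0,0,0],0]]'
```

```text
time: 8.13
tcp_pos: [0.4111, -0.1491, 0.0726]
tool_rot: [[0.02, 1.0, 0.002], [1.0, -0.02, -0.001], [-0.001, 0.002, -1.0]]
contact_force: [0.0, 0.0, -0.3]
width: 0.0643
time: 8.38
tcp_pos: [0.4104, -0.149, 0.0688]
tool_rot: [[0.02, 1.0, -0.0], [1.0, -0.02, 0.0], [0.0, -0.0, -1.0]]
contact_force: [-0.0, 0.3, -0.3]
width: 0.0637
```

```bash
python3 -m pendant '[[0.25,[0,0,0.7],0],[0.4,[0,0,0],0],[0.45,[0,0,0],0],[0.45,[0,0,0],0],[0.45,[0,0,0],0],[0.45,[0,0,0],0]]' 40
python3 -m pendant '[[0.45,[0,0,8],0],[0.45,[0,0,20],0],[0.45,[0,0,30],0],[0.45,[0,0,0],0]]'
python3 - <<'E'
from h import *
s=snapshot("wrist");cv2.imwrite("pics/w7.png",s["color"])
E
```

```text
time: 8.88
tcp_pos: [0.411, -0.1492, 0.0704]
tool_rot: [[0.02, 1.0, 0.001], [1.0, -0.02, -0.0], [-0.0, 0.001, -1.0]]
contact_force: [-2.5, 0.9, 6.9]
width: 0.0565
time: 9.22
tcp_pos: [0.4136, -0.1503, 0.1325]
tool_rot: [[0.02, 1.0, 0.008], [1.0, -0.02, -0.003], [-0.003, 0.008, -1.0]]
contact_force: [1.9, -0.6, 0.6]
width: 0.0562
```

View pics/w7.png

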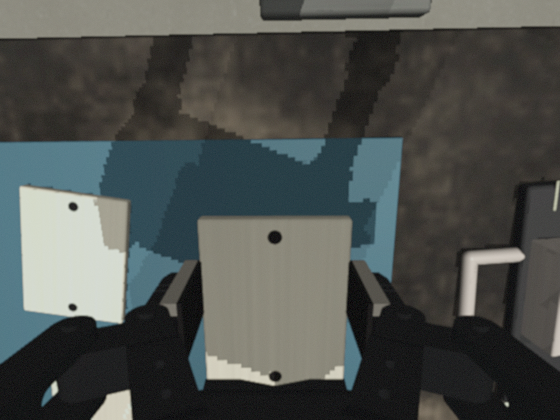

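```bash
python3 -m pendant '[[0.45,[2.4,15,3],-6.6],[0.45,[2.4,16,3],-6.6],[0.45,[2.4,16,3],-6.6],[0.45,[2.4,16,3],-6.6],[0.45,[2.4,16,3],-6.6],[0.45,[2.4,16,0],-6.6],[0.45,[2.4,16,0],-6.6],[0.45,[2.4,16,0],-6.6]]'
python3 -m pendant '[[0.45,[2.4,16,0],-6.6],[0.45,[2.4,16,0],-6.6],[0.45,[2.4,16,0],-6.6],[0.45,[2.4,16,0],-6.6],[0.45,[2.4,14,0],-6.3],[0.45,[0,0,0],0],[0.45,[0,0,0],0]]'
python3 - <<'E'
from h import *
o=observe();print(np.degrees(np.arctan2(o["tool_rot"][1][0],o["tool_rot"][0][0])),o["joints"]);s=snapshot("wrist");cv2.imwrite("pics/w8.png",s["color"])
E
```

```text
time: 9.93
tcp_pos: [0.4289, -0.0211, 0.1418]
tool_rot: [[0.812, 0.584, -0.001], [0.584, -0.812, 0.0], [-0.001, -0.001, -1.0]]
contact_force: [0.9, -0.2, -0.6]
width: 0.0571
time: 10.52
tcp_pos: [0.441, 0.0564, 0.1418]
tool_rot: [[0.998, 0.062, -0.002], [0.062, -0.998, -0.0], [-0.002, 0.0, -1.0]]
contact_force: [-0.5, 0.3, 0.5]
width: 0.0563
3.581692383255806 [ 4.08224214e+00 -3.52621845e-01  1.27993478e+02 -1.83379294e-02
  5.24492900e+01  5.11725449e-01]
```

View pics/w8.png

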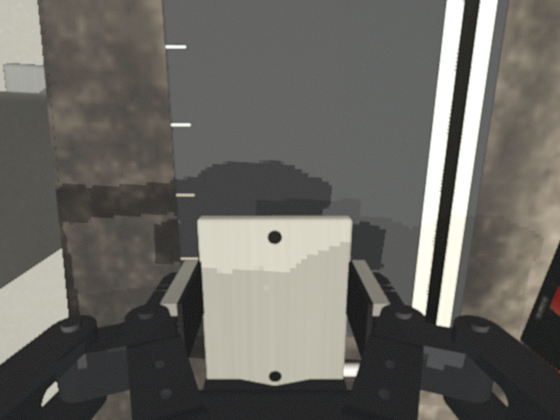

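```bash
python3 -m pendant '[[0.45,[4,-1,-20],-0.2],[0.45,[0,0,-18],0],[0.45,[0,0,-8],0],[0.45,[0,0,0],0],[0.45,[0,0,0],0]]'
```

```text
time: 10.98
tcp_pos: [0.4449, 0.0545, 0.096]
tool_rot: [[0.998, 0.055, -0.002], [0.055, -0.998, -0.0], [-0.002, 0.0, -1.0]]
contact_force: [-1.2, -0.7, -0.2]
width: 0.0565
```

```bash
python3 -m pendant '[[0.45,[0,0,-3],0],[0.45,[0,0,-2],0],[0.45,[0,0,0],0],[0.45,[0,0,0],0]]' 20;python3 -m pendant '[[0.45,[0,0,-2],0],[0.45,[0,0,-2],0],[0.45,[0,0,0],0],[0.45,[0,0,0],0]]'
```

```text
time: 11.32
tcp_pos: [0.4459, 0.0551, 0.092]
tool_rot: [[0.998, 0.055, 0.001], [0.055, -0.998, 0.0], [0.001, 0.0, -1.0]]
contact_force: [0.3, 0.2, -0.8]
width: 0.0565
time: 11.65
tcp_pos: [0.4463, 0.0552, 0.0881]
tool_rot: [[0.998, 0.055, 0.001], [0.055, -0.998, 0.0], [0.001, -0.0, -1.0]]
contact_force: [0.3, 1.2, 3.3]
width: 0.0563
```

Contact as predicted (z≈89). Continue to pivot it down.

```bash
python3 -m pendant '[[0.45,[0,0,-2],0],[0.45,[0,0,-2],0],[0.45,[0,0,0],0],[0.45,[0,0,0],0]]' 20;python3 -m pendant '[[0.45,[0,0,-1],0],[0.45,[0,0,-1],0],[0.45,[0,0,0],0]]'
python3 - <<'E'
from h import *
s=snapshot("wrist");cv2.imwrite("pics/w9.png",s["color"])
E
```

```text
time: 11.98
tcp_pos: [0.4464, 0.0554, 0.0843]
tool_rot: [[0.999, 0.055, 0.001], [0.055, -0.999, 0.001], [0.001, -0.001, -1.0]]
contact_force: [-0.8, 2.2, 6.7]
width: 0.0565
time: 12.23
tcp_pos: [0.4464, 0.0556, 0.0822]
tool_rot: [[0.999, 0.055, 0.002], [0.055, -0.999, 0.001], [0.002, -0.001, -1.0]]
contact_force: [-0.2, 3.2, 5.0]
width: 0.0562
```

View pics/w9.png

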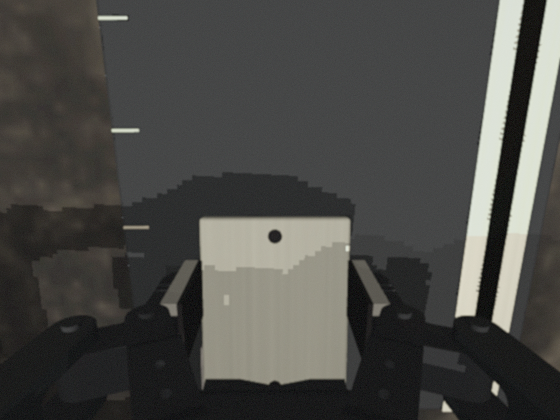

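```bash
python3 -m pendant '[[0.45,[0,0,-1],0],[0.45,[0,0,-1],0],[0.45,[0,0,0],0]]';  python3 -m pendant '[[0.45,[0,-1,0],0],[0.45,[0,-1.5,0],0],[0.45,[0,0,0],0]]'; python3 -m pendant '[[0.45,[0,-1.5,0],0],[0.45,[0,-1,0],0],[0.45,[0,0,0],0]]'
```

```text
time: 12.53
tcp_pos: [0.4467, 0.0556, 0.0817]
tool_rot: [[0.999, 0.055, 0.001], [0.055, -0.999, 0.001], [0.001, -0.001, -1.0]]
contact_force: [-5.3, 3.0, 19.2]
width: 0.056
time: 12.78
tcp_pos: [0.4476, 0.0539, 0.0819]
tool_rot: [[0.999, 0.053, 0.003], [0.053, -0.999, 0.003], [0.004, -0.003, -1.0]]
contact_force: [-2.5, 7.6, 16.2]
width: 0.0566
time: 13.03
tcp_pos: [0.4481, 0.0514, 0.0819]
tool_rot: [[0.999, 0.053, 0.005], [0.053, -0.999, 0.003], [0.005, -0.003, -1.0]]
contact_force: [-1.2, 8.4, 13.5]
width: 0.0563
```

```bash
python3 -m pendant '[[0.45,[-1,0,1],0],[0.35,[0,0,0],0],[0.25,[0,0,0],0],[0.15,[0,0,0],0],[0.15,[0,0,10],0],[0.15,[0,0,30],0],[0.15,[0,20,40],0],[0.15,[0,30,40],0]]'
python3 - <<'E'
from h import *
s=snapshot("wrist");cv2.imwrite("pics/w10.png",s["color"])
s=snapshot("scene");cv2.imwrite("pics/s10.png",cv2.resize(s["color"][150:270,190:350],None,fx=5,fy=5,interpolation=cv2.INTER_CUBIC))
E
```

```text
time: 13.7
tcp_pos: [0.4436, 0.0927, 0.1921]
tool_rot: [[0.999, 0.052, -0.003], [0.052, -0.999, -0.001], [-0.003, 0.001, -1.0]]
contact_force: [1.4, 0.7, -0.1]
width: 0.0723
```

View pics/w10.png

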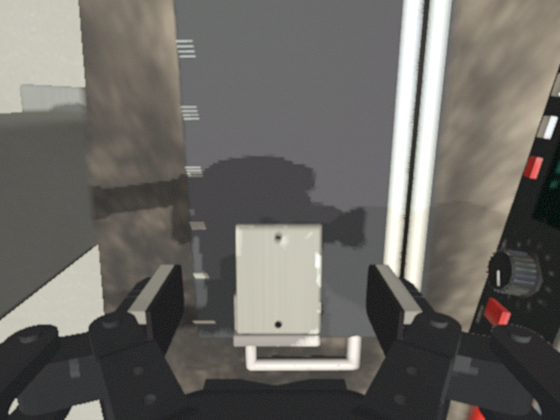

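View pics/s10.png

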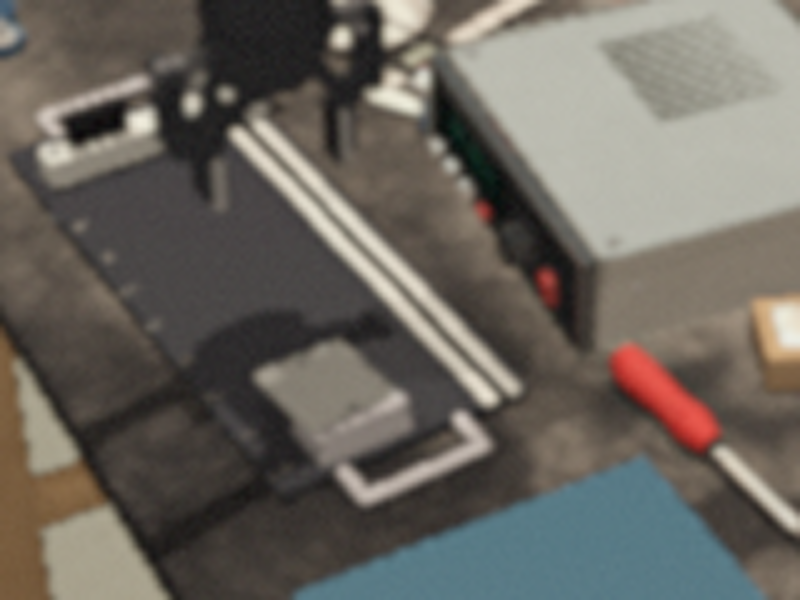

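```bash
python3 - <<'E'
from h import *
o=observe();s=snapshot("wrist")
W(s,o,[("lowL",236,225,.016),("lowR",321,225,.016),("upL",234,332,.028),("upR",321,332,.028),("heelL",234,335,.03),("heelR",320,335,.03)],1)
print(plates(snapshot("top")))
E
```

```text
lowL [424.2  81.5  16. ]
lowR [484.3  84.6  16. ]
upL [426.    3.1  28. ]
upR [489.7   6.2  28. ]
heelL [426.2   2.   30. ]
heelR [488.9   5.   30. ]
[(412.1, -393.6, 57.5, 75.6, -82.6, (np.int64(408), np.int64(252))), (427.7, -265.6, 57.3, 76.8, 80.1, (np.int64(362), np.int64(247))), (534.3, -401.9, 57.2, 75.2, 81.9, (np.int64(409), np.int64(210))), (536.5, -268.0, 57.4, 77.3, 82.5, (np.int64(362), np.int64(209))), (689.3, -452.3, 56.7, 62.1, -0.5, (np.int64(423), np.int64(156))), (877.7, -61.9, 66.1, 72.4, 25.1, (np.int64(288), np.int64(96)))]
```

```bash
python3 - <<'E'
from h import *
o=observe();print(o["tcp_pos"],o["tool_rot"],o["time"]);s=snapshot("wrist")
cv2.imwrite("pics/w11.png",s["color"])
W(s,o,[("lowL",236,225,.016),("lowR",321,225,.016)],1)
E
```

```text
[0.4451783  0.09410033 0.19261145] [[ 9.98412221e-01  5.62656761e-02  2.68520341e-03]
 [ 5.62654420e-02 -9.98415832e-01  1.62689479e-04]
 [ 2.69010343e-03 -1.13470078e-05 -9.99996382e-01]] 13.9
lowL [419.6  80.6  16. ]
lowR [478.5  83.9  16. ]
```

View pics/w11.png

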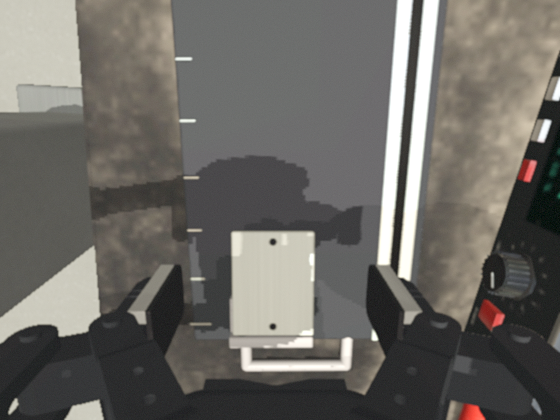

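```bash
python3 - <<'E'
from h import *
o=observe();s=snapshot("wrist");g=s["color"]
W(s,o,[("lowL",231,231.5,.016),("lowR",313.5,231.5,.016),("upL",230.5,336,.028),("upR",315,336,.028),("heelL",229,337,.03),("heelR",313,337,.03)],1)
cv2.imwrite("pics/w12.png",cv2.resize(g[220:360,200:350],None,fx=5,fy=4.2,interpolation=cv2.INTER_CUBIC))
E
```

```text
lowL [414.7  75.6  16. ]
lowR [471.8  78.7  16. ]
upL [417.5   0.8  28. ]
upR [477.9   4.2  28. ]
heelL [416.7   1.3  30. ]
heelR [476.2   4.6  30. ]
```

View pics/w12.png

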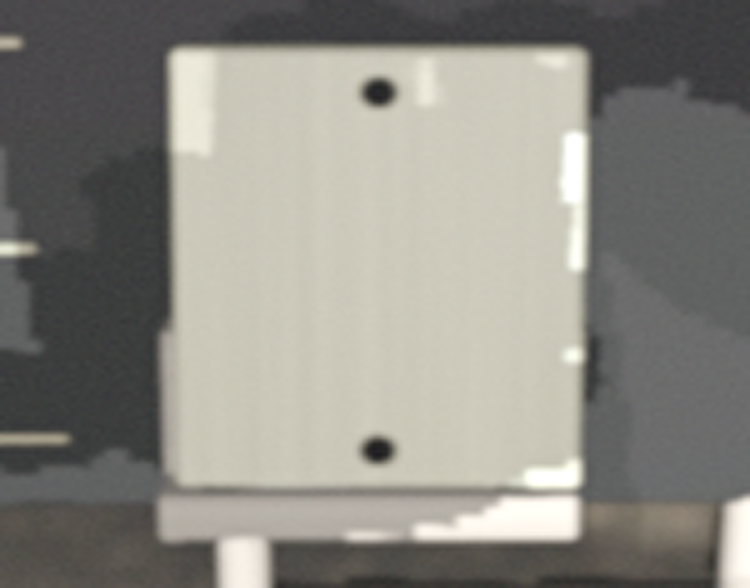

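```bash
python3 -m pendant '[[0.25,[-2,-25,0],7],[0.25,[-2,-35,0],7],[0.25,[-2,-35,0],7],[0.25,[-2,-35,0],7],[0.25,[-3,-35,0],7],[0.25,[-3,-35,0],7],[0.25,[-3,-35,0],7],[0.25,[-3,-35,0],7]]' 40
python3 -m pendant '[[0.25,[-3,-35,-10],7],[0.25,[-3,-35,-20],7],[0.25,[-3,-17,-20],6.9],[0.25,[0,0,-20],0],[0.25,[0,0,-10],0],[0.25,[0,0,0],0],[0.25,[0,0,0],0]]'
python3 - <<'E'
from h import *
s=snapshot("wrist");o=observe();s=snapshot("wrist");print(o["tcp_pos"],np.degrees(np.arctan2(o["tool_rot"][1][0],o["tool_rot"][0][0])));cv2.imwrite("pics/w13.png",s["color"])
E
```

```text
time: 14.67
tcp_pos: [0.4247, -0.1567, 0.189]
tool_rot: [[0.571, 0.821, -0.004], [0.821, -0.571, 0.002], [-0.001, -0.004, -1.0]]
contact_force: [0.1, 0.7, 0.3]
width: 0.0643
time: 15.25
tcp_pos: [0.417, -0.238, 0.111]
tool_rot: [[0.257, 0.966, -0.004], [0.966, -0.257, 0.002], [0.001, -0.004, -1.0]]
contact_force: [0.6, 0.5, 0.9]
width: 0.064
[ 0.41799904 -0.23835905  0.11214731] 75.14722270269846
```

View pics/w13.png

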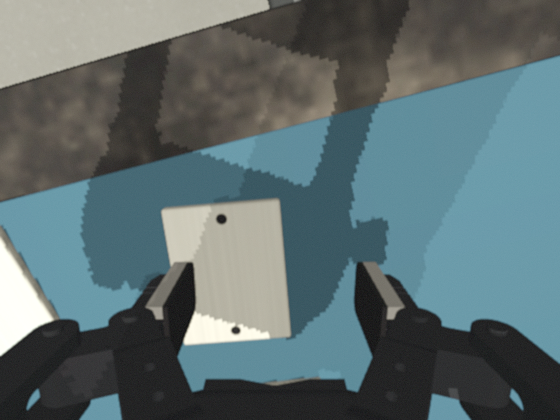

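```bash
python3 -m pendant '[[0.25,[-1,-13,0],3],[0.25,[-1,-12,0],2],[0.25,[0,0,0],0],[0.25,[0,0,0],0]]'
python3 - <<'E'
from h import *
o=observe();s=snapshot("wrist");print(o["tcp_pos"],np.degrees(np.arctan2(o["tool_rot"][1][0],o["tool_rot"][0][0])));cv2.imwrite("pics/w14.png",s["color"])
g=s["color"]
E
```

```text
time: 15.68
tcp_pos: [0.4173, -0.2641, 0.1138]
tool_rot: [[0.172, 0.985, 0.002], [0.985, -0.172, -0.001], [-0.001, 0.002, -1.0]]
contact_force: [-0.5, 0.1, -0.0]
width: 0.0638
[ 0.41731127 -0.26410083  0.11380236] 80.07000685758486
```

View pics/w14.png

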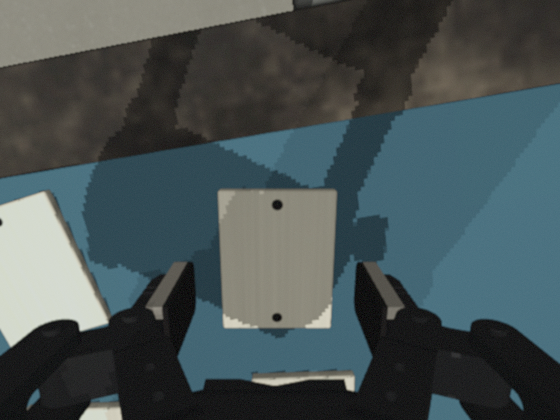

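```bash
python3 -m pendant '[[0.25,[0,0,-20],0],[0.25,[0,0,-14],0],[0.25,[0,0,-6],0],[0.25,[0,0,-3],0],[0.25,[0,0,0],0],[0.25,[0,0,0],0]]'
```

```text
time: 16.23
tcp_pos: [0.4169, -0.2638, 0.07]
tool_rot: [[0.171, 0.985, 0.001], [0.985, -0.171, -0.0], [-0.0, 0.001, -1.0]]
contact_force: [-0.3, -0.4, 0.5]
width: 0.0639
```

```bash
python3 -m pendant '[[0.4,[0,0,0],0],[0.45,[0,0,0],0],[0.45,[0,0,0],0],[0.45,[0,0,0],0],[0.45,[0,0,0],0],[0.45,[0,0,10],0],[0.45,[0,0,30],0],[0.45,[0,0,35],0]]' 40
python3 -m pendant '[[0.45,[2,25,0],-6],[0.45,[2,27,0],-6],[0.45,[2,27,0],-6],[0.45,[2,27,0],-6],[0.45,[2,27,0],-6],[0.45,[2,27,0],-6],[0.45,[2,27,0],-6],[0.45,[2,27,0],-6]]'
python3 -m pendant '[[0.45,[2,27,0],-6],[0.45,[2,27,0],-6],[0.45,[2,27,0],-6],[0.45,[2,27,0],-6],[0.45,[2,27,0],-4.8],[0.45,[0,0,0],0],[0.45,[0,0,0],0],[0.45,[0,0,0],0]]'
python3 - <<'E'
from h import *
o=observe();s=snapshot("wrist");print(o["tcp_pos"],np.degrees(np.arctan2(o["tool_rot"][1][0],o["tool_rot"][0][0])));cv2.imwrite("pics/w15.png",s["color"])
E
```

```text
time: 16.9
tcp_pos: [0.4141, -0.2624, 0.143]
tool_rot: [[0.171, 0.985, -0.006], [0.985, -0.171, 0.004], [0.003, -0.006, -1.0]]
contact_force: [-0.1, -0.3, -1.0]
width: 0.056
time: 17.57
tcp_pos: [0.432, -0.0487, 0.1449]
tool_rot: [[0.85, 0.527, 0.0], [0.527, -0.85, -0.0], [0.0, 0.0, -1.0]]
contact_force: [0.4, 0.3, -0.7]
width: 0.0563
time: 18.23
tcp_pos: [0.4421, 0.0849, 0.1446]
tool_rot: [[0.998, 0.06, -0.0], [0.06, -0.998, -0.001], [-0.0, 0.0, -1.0]]
contact_force: [-0.8, -0.5, -0.4]
width: 0.0564
[0.44207773 0.08485853 0.14455664] 3.457434398449192
```

View pics/w15.png

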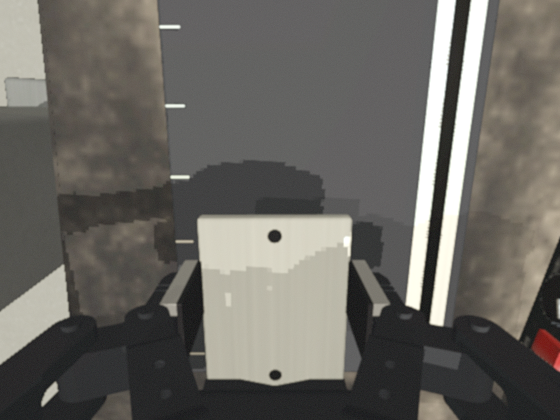

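```bash
python3 -m pendant '[[0.45,[1,5,-20],-0.2],[0.45,[0,0,-20],0],[0.45,[0,0,-10],0],[0.45,[0,0,-3],0],[0.45,[0,0,0],0],[0.45,[0,0,0],0]]' 20
python3 -m pendant '[[0.45,[0,0,-2],0],[0.45,[0,0,-2],0],[0.45,[0,0,-2],0],[0.45,[0,0,0],0]]'
python3 -m pendant '[[0.45,[0,0,-1],0],[0.45,[0,0,-1],0],[0.45,[0,0,-1],0],[0.45,[0,0,0],0]]'
```

```text
time: 18.78
tcp_pos: [0.4437, 0.0896, 0.0919]
tool_rot: [[0.999, 0.054, 0.0], [0.054, -0.999, -0.0], [0.0, 0.0, -1.0]]
contact_force: [0.4, 0.2, -0.3]
width: 0.0569
time: 19.12
tcp_pos: [0.4447, 0.0904, 0.0867]
tool_rot: [[0.998, 0.055, 0.003], [0.055, -0.998, 0.0], [0.003, -0.0, -1.0]]
contact_force: [-2.0, -0.2, 5.8]
width: 0.0562
time: 19.45
tcp_pos: [0.4448, 0.0907, 0.0839]
tool_rot: [[0.998, 0.055, 0.003], [0.055, -0.998, 0.001], [0.003, -0.001, -1.0]]
contact_force: [-1.3, 2.3, 6.7]
width: 0.0565
```

```bash
python3 -m pendant '[[0.45,[0,0,-1],0],[0.45,[0,0,-1],0],[0.45,[0,0,0],0]]'
python3 -m pendant '[[0.45,[0,0,-0.7],0],[0.45,[0,0,0],0],[0.45,[0,0,0],0]]'
```

```text
time: 19.7
tcp_pos: [0.4449, 0.0908, 0.0824]
tool_rot: [[0.998, 0.055, 0.003], [0.055, -0.998, 0.001], [0.003, -0.001, -1.0]]
contact_force: [-2.4, 2.4, 10.1]
width: 0.0569
time: 19.95
tcp_pos: [0.4449, 0.0908, 0.0823]
tool_rot: [[0.998, 0.055, 0.003], [0.055, -0.998, 0.001], [0.003, -0.001, -1.0]]
contact_force: [-4.8, 1.9, 16.5]
width: 0.0566
```

Down on the bed. Release, and withdraw upward towards +y to look.

```bash
python3 -m pendant '[[0.45,[0,0,1],0],[0.35,[0,0,0],0],[0.25,[0,0,0],0],[0.15,[0,0,0],0],[0.15,[0,0,10],0],[0.15,[0,0,30],0],[0.15,[0,0,40],0],[0.15,[0,0,35],0]]'
python3 -m pendant '[[0.15,[0,0,0],0],[0.15,[0,0,0],0],[0.15,[0,0,0],0]]'
python3 - <<'E'
from h import *
o=observe();s=snapshot("wrist");print(o["tcp_pos"]);cv2.imwrite("pics/w16.png",s["color"])
s=snapshot("top");
for p in plates(s):print(p)
s=snapshot("scene");cv2.imwrite("pics/s16.png",cv2.resize(s["color"][150:270,190:350],None,fx=5,fy=5,interpolation=cv2.INTER_CUBIC))
E
```

```text
time: 20.62
tcp_pos: [0.4426, 0.0899, 0.1972]
tool_rot: [[0.998, 0.055, -0.002], [0.055, -0.998, -0.0], [-0.002, 0.0, -1.0]]
contact_force: [1.9, 1.2, 0.0]
width: 0.0727
time: 20.87
tcp_pos: [0.4432, 0.09, 0.196]
tool_rot: [[0.998, 0.055, 0.0], [0.055, -0.998, 0.0], [0.0, 0.0, -1.0]]
contact_force: [0.0, -0.4, -0.4]
width: 0.0723
[0.44316724 0.0900298  0.195999  ]
(412.1, -393.6, 57.5, 75.6, -82.6, (np.int64(408), np.int64(252)))
(534.4, -401.9, 57.2, 75.5, 81.8, (np.int64(409), np.int64(209)))
(536.5, -268.0, 57.4, 77.3, 82.5, (np.int64(362), np.int64(209)))
(689.3, -452.3, 56.7, 62.1, -0.5, (np.int64(423), np.int64(156)))
(877.7, -61.9, 66.1, 72.4, 25.1, (np.int64(288), np.int64(96)))
```

View pics/w16.png

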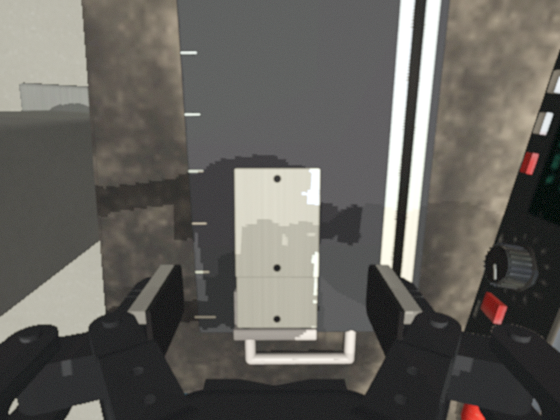

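View pics/s16.png

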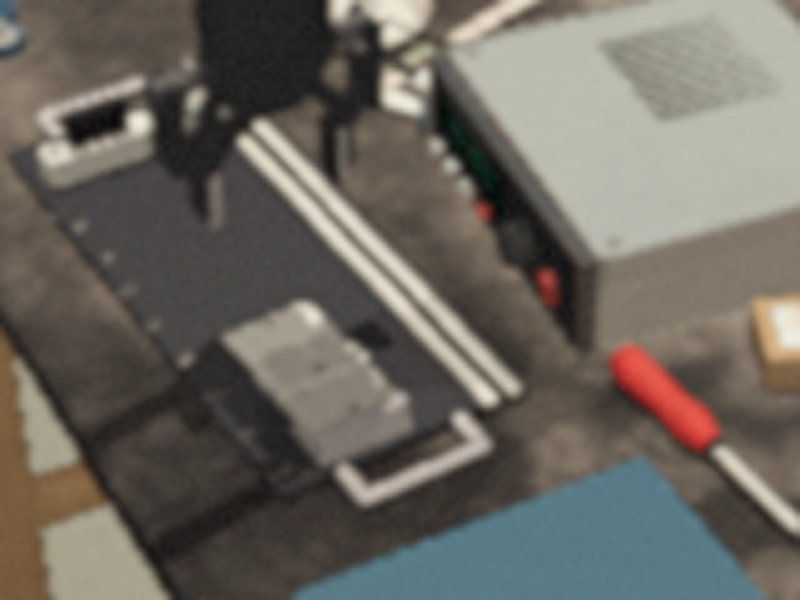

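```bash
python3 -m pendant '[[0.25,[6,-27,0],6],[0.25,[6,-27,0],6],[0.25,[6,-27,0],6],[0.25,[6,-27,0],6],[0.25,[6,-27,0],6],[0.25,[6,-27,0],6],[0.25,[6,-27,0],6],[0.25,[6,-27,0],6]]' 40
python3 -m pendant '[[0.25,[6,-28,-10],6],[0.25,[6,-28,-20],6],[0.25,[7,-28,-20],6],[0.25,[7,-28,-20],6],[0.25,[7,-28,-10],7],[0.25,[0,0,0],0],[0.25,[0,0,0],0],[0.25,[0,0,0],0]]'
python3 - <<'E'
from h import *
o=observe();s=snapshot("wrist");print(o["tcp_pos"],np.degrees(np.arctan2(o["tool_rot"][1][0],o["tool_rot"][0][0])));cv2.imwrite("pics/w17.png",s["color"])
E
```

```text
time: 21.68
tcp_pos: [0.4905, -0.127, 0.194]
tool_rot: [[0.623, 0.782, -0.003], [0.782, -0.623, 0.001], [-0.001, -0.003, -1.0]]
contact_force: [0.9, -0.4, 0.2]
width: 0.0641
time: 22.35
tcp_pos: [0.5234, -0.2653, 0.1143]
tool_rot: [[0.139, 0.99, -0.003], [0.99, -0.139, 0.002], [0.001, -0.003, -1.0]]
contact_force: [-0.5, 0.1, 1.1]
width: 0.0642
[ 0.52343803 -0.26527757  0.11434788] 82.03014578359914
```

View pics/w17.png

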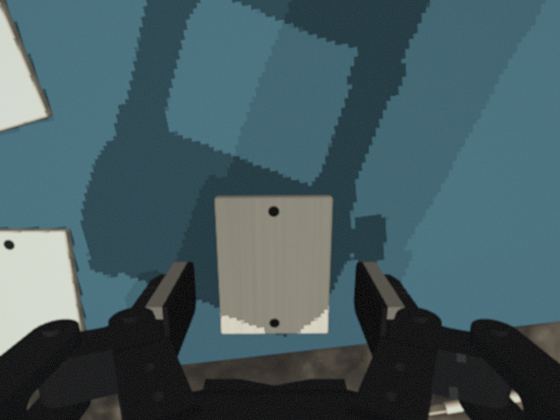

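```bash
python3 -m pendant '[[0.25,[0,0,-20],0],[0.25,[0,0,-15],0],[0.25,[0,0,-6],0],[0.25,[0,0,-3],0],[0.25,[0,0,0],0],[0.25,[0,0,0],0]]'
```

```text
time: 22.9
tcp_pos: [0.5249, -0.2656, 0.0726]
tool_rot: [[0.136, 0.991, 0.001], [0.991, -0.136, -0.001], [-0.0, 0.001, -1.0]]
contact_force: [0.3, -0.7, 0.1]
width: 0.064
```

```bash
python3 -m pendant '[[0.25,[0,0,-2.6],0],[0.25,[0,0,0],0],[0.4,[0,0,0],0],[0.45,[0,0,0],0],[0.45,[0,0,0],0],[0.45,[0,0,0],0],[0.45,[0,0,0],0]]' 40
python3 -m pendant '[[0.45,[0,0,10],0],[0.45,[0,0,30],0],[0.45,[0,0,35],0],[0.45,[-5,20,0],-5],[0.45,[-6,28,0],-6],[0.45,[-6,28,0],-6],[0.45,[-6,28,0],-6],[0.45,[-6,28,0],-6]]'
python3 -m pendant '[[0.45,[-6,28,0],-6],[0.45,[-6,28,0],-6],[0.45,[-6,28,0],-6],[0.45,[-6,28,0],-6],[0.45,[-6,28,0],-6],[0.45,[-6,28,0],-6],[0.45,[-6,28,0],-6],[0.45,[-6,28,0],-6]]'
python3 -m pendant '[[0.45,[-5,28,0],-2],[0.45,[0,10,0],0],[0.45,[0,0,0],0],[0.45,[0,0,0],0],[0.45,[0,0,0],0]]'
python3 - <<'E'
from h import *
o=observe();s=snapshot("wrist");print(o["tcp_pos"],np.degrees(np.arctan2(o["tool_rot"][1][0],o["tool_rot"][0][0])));cv2.imwrite("pics/w18.png",s["color"])
E
```

```text
time: 23.48
tcp_pos: [0.5253, -0.2664, 0.0704]
tool_rot: [[0.137, 0.991, 0.002], [0.991, -0.137, -0.001], [-0.001, 0.002, -1.0]]
contact_force: [0.2, 0.4, 7.3]
width: 0.0564
time: 24.15
tcp_pos: [0.4946, -0.1328, 0.1444]
tool_rot: [[0.605, 0.797, -0.0], [0.797, -0.605, 0.0], [-0.0, -0.0, -1.0]]
contact_force: [1.2, -0.5, -1.0]
width: 0.0566
time: 24.82
tcp_pos: [0.4466, 0.0913, 0.1445]
tool_rot: [[0.996, 0.084, -0.0], [0.084, -0.996, -0.0], [-0.0, 0.0, -1.0]]
contact_force: [0.3, 0.5, -0.8]
width: 0.0563
time: 25.23
tcp_pos: [0.4425, 0.1274, 0.1442]
tool_rot: [[0.998, 0.055, -0.0], [0.055, -0.998, -0.001], [-0.0, 0.001, -1.0]]
contact_force: [0.4, -0.1, -0.9]
width: 0.0566
[0.44251013 0.12736012 0.14421318] 3.1671022075372863
```

View pics/w18.png

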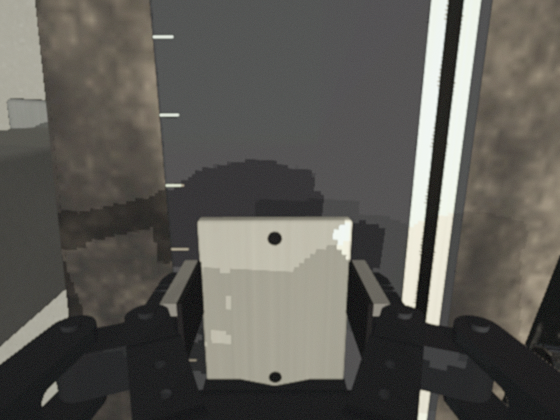

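```bash
python3 -m pendant '[[0.45,[-1,1,-20],0],[0.45,[0,0,-20],0],[0.45,[0,0,-10],0],[0.45,[0,0,-3],0],[0.45,[0,0,0],0],[0.45,[0,0,0],0]]' 20
python3 -m pendant '[[0.45,[0,0,-2],0],[0.45,[0,0,-2],0],[0.45,[0,0,-2],0],[0.45,[0,0,-1],0],[0.45,[0,0,-1],0],[0.45,[0,0,-1],0],[0.45,[0,0,0],0]]'
python3 -m pendant '[[0.45,[0,0,-1],0],[0.45,[0,0,-0.5],0],[0.45,[0,0,0],0]]'
```

```text
time: 25.78
tcp_pos: [0.4419, 0.1288, 0.0916]
tool_rot: [[0.999, 0.054, 0.0], [0.054, -0.999, 0.0], [0.0, -0.0, -1.0]]
contact_force: [0.4, -1.0, -0.2]
width: 0.0562
time: 26.37
tcp_pos: [0.4428, 0.1299, 0.0837]
tool_rot: [[0.998, 0.055, 0.003], [0.055, -0.998, 0.001], [0.003, -0.001, -1.0]]
contact_force: [-0.9, 2.8, 6.0]
width: 0.0565
time: 26.62
tcp_pos: [0.4428, 0.1299, 0.0822]
tool_rot: [[0.998, 0.055, 0.003], [0.055, -0.998, 0.001], [0.003, -0.001, -1.0]]
contact_force: [-2.2, 3.0, 6.2]
width: 0.0565
```

```bash
python3 -m pendant '[[0.45,[0,0,-1],0],[0.45,[0,0,0],0],[0.45,[0,0,0],0]]'
python3 -m pendant '[[0.45,[0,0,0.5],0],[0.35,[0,0,0],0],[0.25,[0,0,0],0],[0.15,[0,0,0],0],[0.15,[0,0,10],0],[0.15,[0,0,30],0],[0.15,[0,0,40],0],[0.15,[0,0,35],0]]'
python3 -m pendant '[[0.15,[0,0,0],0],[0.15,[0,0,0],0],[0.15,[0,0,0],0]]'
python3 - <<'E'
from h import *
o=observe();s=snapshot("wrist");print(o["tcp_pos"]);cv2.imwrite("pics/w19.png",s["color"])
s=snapshot("top");
for p in plates(s):print(p)
E
```

```text
time: 26.87
tcp_pos: [0.443, 0.13, 0.0819]
tool_rot: [[0.998, 0.055, 0.003], [0.055, -0.998, 0.001], [0.003, -0.001, -1.0]]
contact_force: [-2.5, 1.3, 11.5]
width: 0.0565
time: 27.53
tcp_pos: [0.4406, 0.1289, 0.1967]
tool_rot: [[0.998, 0.055, -0.002], [0.055, -0.998, -0.0], [-0.002, 0.0, -1.0]]
contact_force: [1.6, 0.6, 0.2]
width: 0.0726
time: 27.78
tcp_pos: [0.4412, 0.129, 0.1954]
tool_rot: [[0.998, 0.055, 0.0], [0.055, -0.998, 0.0], [0.0, -0.0, -1.0]]
contact_force: [0.0, -0.2, -0.3]
width: 0.0723
[0.44115418 0.12903478 0.1954208 ]
(412.1, -393.6, 57.5, 75.6, -82.6, (np.int64(408), np.int64(252)))
(535.2, -402.0, 57.2, 77.0, 81.9, (np.int64(409), np.int64(209)))
(689.3, -452.3, 56.7, 62.1, -0.5, (np.int64(423), np.int64(156)))
(880.3, -60.9, 68.7, 70.7, 75.7, (np.int64(288), np.int64(96)))
```

View pics/w19.png

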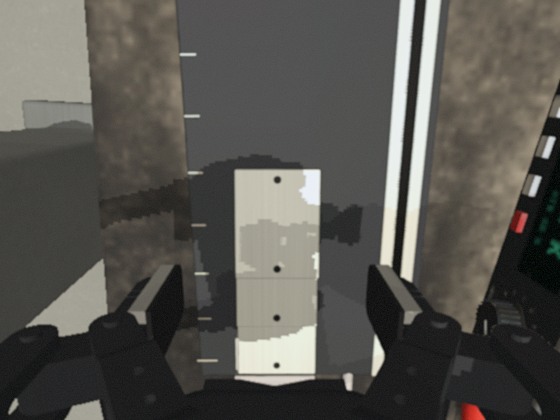

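```bash
python3 -m pendant '[[0.25,[5,-33,0],5],[0.25,[5,-33,0],5],[0.25,[5,-33,0],5],[0.25,[5,-33,0],5],[0.25,[5,-33,0],5],[0.25,[5,-33,0],5],[0.25,[5,-33,0],5],[0.25,[5,-33,0],5]]' 40
python3 -m pendant '[[0.25,[5,-33,0],5],[0.25,[5,-33,0],5],[0.25,[5,-33,0],5],[0.25,[5,-33,0],5],[0.25,[5,-33,-10],5],[0.25,[5,-33,-20],5],[0.25,[5,-33,-25],5],[0.25,[7,-33,-25],3.8]]'
python3 -m pendant '[[0.25,[0,-1,0],0],[0.25,[0,0,0],0],[0.25,[0,0,0],0]]'
python3 - <<'E'
from h import *
o=observe();s=snapshot("wrist");print(o["tcp_pos"],np.degrees(np.arctan2(o["tool_rot"][1][0],o["tool_rot"][0][0])));cv2.imwrite("pics/w20.png",s["color"])
E
```

```text
time: 28.55
tcp_pos: [0.4801, -0.1362, 0.1931]
tool_rot: [[0.727, 0.687, -0.004], [0.687, -0.727, 0.001], [-0.002, -0.003, -1.0]]
contact_force: [0.6, 0.0, 0.9]
width: 0.0641
time: 29.22
tcp_pos: [0.5224, -0.3997, 0.1127]
tool_rot: [[0.136, 0.991, -0.002], [0.991, -0.136, 0.002], [0.001, -0.002, -1.0]]
contact_force: [0.3, 0.4, 0.2]
width: 0.0641
time: 29.47
tcp_pos: [0.5223, -0.3987, 0.1133]
tool_rot: [[0.142, 0.99, -0.003], [0.99, -0.141, 0.003], [0.003, -0.004, -1.0]]
contact_force: [-0.2, -0.3, 0.4]
width: 0.0641
[ 0.5222649  -0.39866219  0.1133234 ] 81.86521364073077
```

View pics/w20.png

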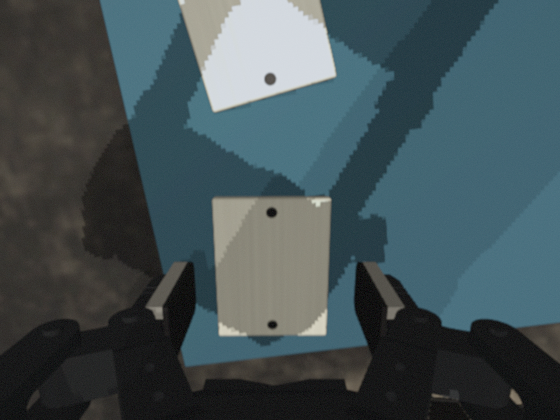

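```bash
python3 -m pendant '[[0.25,[0,0,-20],0],[0.25,[0,0,-15],0],[0.25,[0,0,-6],0],[0.25,[0,0,-2],0],[0.25,[0,0,0],0],[0.25,[0,0,0],0]]'
```

```text
time: 30.02
tcp_pos: [0.5237, -0.3994, 0.0731]
tool_rot: [[0.14, 0.99, 0.001], [0.99, -0.14, -0.001], [-0.0, 0.001, -1.0]]
contact_force: [-0.1, 0.8, -0.1]
width: 0.064
```

```bash
python3 -m pendant '[[0.25,[0,0,-3],0],[0.25,[0,0,0],0],[0.4,[0,0,0],0],[0.45,[0,0,0],0],[0.45,[0,0,0],0],[0.45,[0,0,0],0],[0.45,[0,0,0],0]]' 40
python3 -m pendant '[[0.45,[0,0,10],0],[0.45,[0,0,30],0],[0.45,[0,0,35],0],[0.45,[-5,20,0],-4],[0.45,[-5,33,0],-5],[0.45,[-5,33,0],-5],[0.45,[-5,33,0],-5],[0.45,[-5,33,0],-5]]'
python3 -m pendant '[[0.45,[-5,33,0],-5],[0.45,[-5,33,0],-5],[0.45,[-5,33,0],-5],[0.45,[-5,33,0],-5],[0.45,[-5,33,0],-5],[0.45,[-5,33,0],-5],[0.45,[-5,33,0],-5],[0.45,[-5,33,0],-5]]'
python3 -m pendant '[[0.45,[-5,33,0],-5],[0.45,[-5,33,0],-5],[0.45,[-5,33,0],-4.7],[0.45,[-3,33,0],0],[0.45,[0,20,0],0],[0.45,[0,0,0],0],[0.45,[0,0,0],0],[0.45,[0,0,0],0]]'
python3 - <<'E'
from h import *
o=observe();s=snapshot("wrist");print(o["tcp_pos"],np.degrees(np.arctan2(o["tool_rot"][1][0],o["tool_rot"][0][0])));cv2.imwrite("pics/w21.png",s["color"])
E
```

```text
time: 30.6
tcp_pos: [0.524, -0.4001, 0.0705]
tool_rot: [[0.14, 0.99, 0.001], [0.99, -0.14, -0.001], [-0.001, 0.002, -1.0]]
contact_force: [-0.3, 0.4, 6.0]
width: 0.0561
time: 31.27
tcp_pos: [0.4974, -0.2462, 0.1443]
tool_rot: [[0.535, 0.845, -0.001], [0.845, -0.535, 0.0], [-0.0, -0.001, -1.0]]
contact_force: [0.7, 1.1, 0.2]
width: 0.0568
time: 31.93
tcp_pos: [0.4574, 0.0178, 0.1445]
tool_rot: [[0.953, 0.304, -0.0], [0.304, -0.953, -0.0], [-0.0, -0.0, -1.0]]
contact_force: [0.4, -0.5, -1.0]
width: 0.0565
time: 32.6
tcp_pos: [0.4399, 0.1679, 0.1442]
tool_rot: [[0.998, 0.057, -0.001], [0.057, -0.998, -0.001], [-0.001, 0.001, -1.0]]
contact_force: [1.0, -0.7, -0.7]
width: 0.0564
[0.43992836 0.16793929 0.14421916] 3.2828399402035227
```

View pics/w21.png

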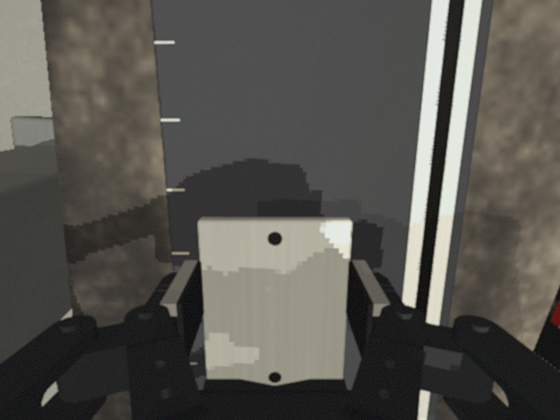

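```bash
python3 -m pendant '[[0.45,[-1,-0.5,-20],0],[0.45,[0,0,-20],0],[0.45,[0,0,-10],0],[0.45,[0,0,-3],0],[0.45,[0,0,0],0],[0.45,[0,0,0],0]]' 20
python3 -m pendant '[[0.45,[0,0,-2],0],[0.45,[0,0,-2],0],[0.45,[0,0,-2],0],[0.45,[0,0,-1],0],[0.45,[0,0,-1],0],[0.45,[0,0,-1],0],[0.45,[0,0,0],0]]'
python3 -m pendant '[[0.45,[0,0,-1],0],[0.45,[0,0,-1],0],[0.45,[0,0,0],0],[0.45,[0,0,0],0]]'
```

```text
time: 33.15
tcp_pos: [0.4398, 0.1675, 0.0918]
tool_rot: [[0.998, 0.056, 0.0], [0.056, -0.998, 0.0], [0.0, -0.0, -1.0]]
contact_force: [-0.0, -0.1, -0.0]
width: 0.0567
time: 33.73
tcp_pos: [0.4406, 0.1687, 0.0838]
tool_rot: [[0.998, 0.057, 0.003], [0.057, -0.998, 0.001], [0.003, -0.001, -1.0]]
contact_force: [-1.0, 2.5, 5.8]
width: 0.0565
time: 34.07
tcp_pos: [0.4407, 0.1689, 0.082]
tool_rot: [[0.998, 0.057, 0.003], [0.057, -0.998, 0.002], [0.003, -0.001, -1.0]]
contact_force: [-1.3, 2.7, 6.7]
width: 0.0564
```

```bash
python3 -m pendant '[[0.45,[0,0,-0.6],0],[0.45,[0,0,0],0],[0.45,[0,0,0],0]]'
python3 -m pendant '[[0.45,[0,0,0.5],0],[0.35,[0,0,0],0],[0.25,[0,0,0],0],[0.15,[0,0,0],0],[0.15,[0,0,10],0],[0.15,[0,0,30],0],[0.15,[0,0,40],0],[0.15,[0,0,35],0]]'
python3 -m pendant '[[0.15,[0,0,0],0],[0.15,[0,0,0],0],[0.15,[0,0,0],0]]'
python3 - <<'E'
from h import *
o=observe();s=snapshot("wrist");print(o["tcp_pos"]);cv2.imwrite("pics/w22.png",s["color"])
s=snapshot("top");
for p in plates(s):print(p)
E
```

```text
time: 34.32
tcp_pos: [0.4407, 0.1689, 0.082]
tool_rot: [[0.998, 0.057, 0.003], [0.057, -0.998, 0.002], [0.003, -0.001, -1.0]]
contact_force: [-2.3, 1.8, 11.8]
width: 0.0561
time: 34.98
tcp_pos: [0.4386, 0.1676, 0.1967]
tool_rot: [[0.998, 0.057, -0.002], [0.057, -0.998, -0.001], [-0.002, 0.001, -1.0]]
contact_force: [1.5, 1.0, 0.1]
width: 0.0725
time: 35.23
tcp_pos: [0.4391, 0.1678, 0.1955]
tool_rot: [[0.998, 0.057, 0.0], [0.057, -0.998, 0.0], [0.0, -0.0, -1.0]]
contact_force: [-0.8, -0.2, -0.7]
width: 0.0725
[0.43910878 0.16778822 0.1955441 ]
(412.8, -393.5, 57.5, 77.0, -82.6, (np.int64(408), np.int64(252)))
(448.2, 37.2, 60.4, 83.9, 3.1, (np.int64(256), np.int64(240)))
(689.3, -452.3, 56.7, 62.1, -0.5, (np.int64(423), np.int64(156)))
(877.5, -60.6, 68.4, 71.3, -0.6, (np.int64(288), np.int64(96)))
```

View pics/w22.png

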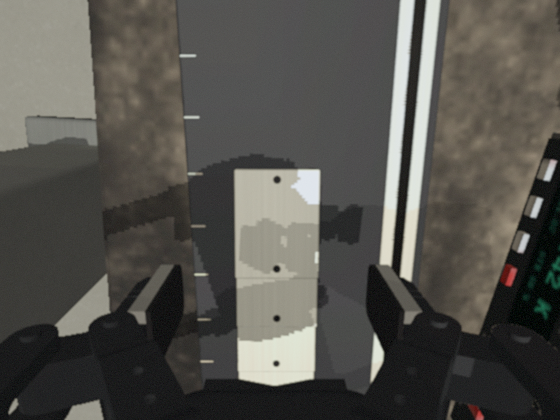

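```bash
python3 -m pendant '[[0.25,[-1,-33,0],-5],[0.25,[-1,-33,0],-5],[0.25,[-1,-33,0],-5],[0.25,[-1,-33,0],-5],[0.25,[-1,-33,0],-5],[0.25,[-1,-33,0],-5],[0.25,[-1,-33,0],-5],[0.25,[-1,-33,0],-5]]' 40
python3 -m pendant '[[0.25,[-1,-33,0],-5],[0.25,[-1,-33,0],-5],[0.25,[-1,-33,0],-5],[0.25,[-1,-33,0],-5],[0.25,[-1,-33,0],-5],[0.25,[-1,-33,-20],-5],[0.25,[-1,-33,-25],-5],[0.25,[0,-32,-25],-5]]'
python3 -m pendant '[[0.25,[0,-33,-10],-5.8],[0.25,[0,0,0],0],[0.25,[0,0,0],0],[0.25,[0,0,0],0]]'
python3 - <<'E'
from h import *
o=observe();s=snapshot("wrist");print(o["tcp_pos"],np.degrees(np.arctan2(o["tool_rot"][1][0],o["tool_rot"][0][0])));cv2.imwrite("pics/w23.png",s["color"])
E
```

```text
time: 36.0
tcp_pos: [0.4298, -0.0973, 0.1935]
tool_rot: [[0.799, -0.602, -0.003], [-0.602, -0.799, 0.001], [-0.003, 0.001, -1.0]]
contact_force: [0.5, -1.2, 0.4]
width: 0.0639
time: 36.67
tcp_pos: [0.4234, -0.3605, 0.1233]
tool_rot: [[0.224, -0.974, -0.001], [-0.974, -0.224, 0.001], [-0.001, 0.001, -1.0]]
contact_force: [0.5, 0.3, -0.4]
width: 0.0637
time: 37.0
tcp_pos: [0.4234, -0.3911, 0.1137]
tool_rot: [[0.13, -0.992, -0.002], [-0.992, -0.13, 0.003], [-0.003, 0.002, -1.0]]
contact_force: [0.2, 0.6, -0.1]
width: 0.0638
[ 0.42343157 -0.39109707  0.11367875] -82.53542698678355
```

View pics/w23.png

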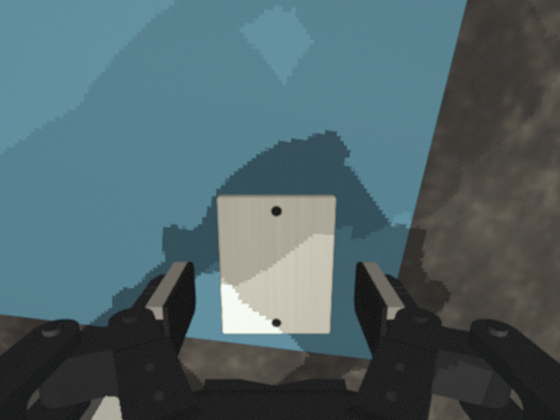

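```bash
python3 -m pendant '[[0.25,[0,0,-20],0],[0.25,[0,0,-15],0],[0.25,[0,0,-6],0],[0.25,[0,0,-3],0],[0.25,[0,0,0],0],[0.25,[0,0,0],0]]'
```

```text
time: 37.55
tcp_pos: [0.4249, -0.3919, 0.0722]
tool_rot: [[0.131, -0.991, 0.001], [-0.991, -0.131, -0.001], [0.001, -0.001, -1.0]]
contact_force: [0.5, -0.1, 0.3]
width: 0.0639
```

```bash
python3 -m pendant '[[0.25,[0,0,-2.3],0],[0.25,[0,0,0],0],[0.4,[0,0,0],0],[0.45,[0,0,0],0],[0.45,[0,0,0],0],[0.45,[0,0,0],0],[0.45,[0,0,0],0]]' 40
python3 -m pendant '[[0.45,[0,0,10],0],[0.45,[0,0,30],0],[0.45,[0,0,35],0],[0.45,[0,20,0],5],[0.45,[1,33,0],5],[0.45,[1,33,0],5],[0.45,[1,33,0],5],[0.45,[1,33,0],5]]'
python3 -m pendant '[[0.45,[1,33,0],5],[0.45,[1,33,0],5],[0.45,[1,33,0],5],[0.45,[1,33,0],5],[0.45,[1,33,0],5],[0.45,[1,33,0],5],[0.45,[1,33,0],5],[0.45,[1,33,0],5]]'
python3 -m pendant '[[0.45,[0,33,0],5],[0.45,[0,33,0],5],[0.45,[0,33,0],5],[0.45,[0,33,0],5.8],[0.45,[0,33,0],0],[0.45,[0,17,0],0],[0.45,[0,0,0],0],[0.45,[0,0,0],0]]'
python3 - <<'E'
from h import *
o=observe();s=snapshot("wrist");print(o["tcp_pos"],np.degrees(np.arctan2(o["tool_rot"][1][0],o["tool_rot"][0][0])));cv2.imwrite("pics/w24.png",s["color"])
E
```

```text
time: 38.13
tcp_pos: [0.4251, -0.393, 0.0705]
tool_rot: [[0.129, -0.992, 0.002], [-0.992, -0.129, -0.002], [0.002, -0.001, -1.0]]
contact_force: [-1.2, 1.0, 5.6]
width: 0.0565
time: 38.8
tcp_pos: [0.4279, -0.2388, 0.1445]
tool_rot: [[0.539, -0.842, 0.0], [-0.842, -0.539, -0.0], [0.0, -0.0, -1.0]]
contact_force: [0.7, 0.2, 0.3]
width: 0.0565
time: 39.47
tcp_pos: [0.436, 0.0254, 0.1446]
tool_rot: [[0.955, -0.298, 0.001], [-0.298, -0.955, 0.0], [0.001, -0.0, -1.0]]
contact_force: [1.0, -0.2, -0.7]
width: 0.0565
time: 40.13
tcp_pos: [0.4361, 0.2065, 0.1443]
tool_rot: [[0.998, 0.059, 0.0], [0.059, -0.998, -0.0], [-0.0, 0.0, -1.0]]
contact_force: [-0.1, -0.3, -0.8]
width: 0.0564
[0.43609074 0.20653769 0.14427514] 3.387915976219655
```

View pics/w24.png

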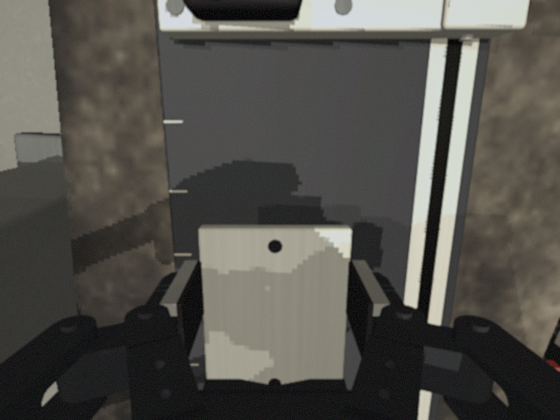

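```bash
python3 -m pendant '[[0.45,[1,2,-20],0],[0.45,[0,0,-20],0],[0.45,[0,0,-10],0],[0.45,[0,0,-3],0],[0.45,[0,0,0],0],[0.45,[0,0,0],0]]' 20
python3 -m pendant '[[0.45,[0,0,-2],0],[0.45,[0,0,-2],0],[0.45,[0,0,-2],0],[0.45,[0,0,-1],0],[0.45,[0,0,-1],0],[0.45,[0,0,-1],0],[0.45,[0,0,0],0]]'
python3 -m pendant '[[0.45,[0,0,-1],0],[0.45,[0,0,-1],0],[0.45,[0,0,0],0],[0.45,[0,0,0],0]]'
```

```text
time: 40.68
tcp_pos: [0.4377, 0.2074, 0.0914]
tool_rot: [[0.998, 0.056, 0.0], [0.056, -0.998, 0.0], [0.0, -0.0, -1.0]]
contact_force: [0.6, 0.5, -1.1]
width: 0.0567
time: 41.27
tcp_pos: [0.4384, 0.2088, 0.0833]
tool_rot: [[0.998, 0.057, 0.002], [0.057, -0.998, 0.001], [0.002, -0.001, -1.0]]
contact_force: [-1.4, 1.4, 6.0]
width: 0.0564
time: 41.6
tcp_pos: [0.4385, 0.209, 0.0818]
tool_rot: [[0.998, 0.057, 0.002], [0.057, -0.998, 0.002], [0.002, -0.002, -1.0]]
contact_force: [-1.8, 1.8, 8.2]
width: 0.0565
```

```bash
python3 -m pendant '[[0.45,[0,0,-1],0],[0.45,[0,0,0],0],[0.45,[0,0,0],0]]'
python3 -m pendant '[[0.45,[0,0,0.7],0],[0.35,[0,0,0],0],[0.25,[0,0,0],0],[0.15,[0,0,0],0],[0.15,[0,0,10],0],[0.15,[0,0,30],0],[0.15,[0,0,40],0],[0.15,[0,0,35],0]]'
python3 -m pendant '[[0.15,[0,0,0],0],[0.15,[0,0,0],0],[0.15,[0,0,0],0]]'
python3 - <<'E'
from h import *
o=observe();s=snapshot("wrist");print(o["tcp_pos"]);cv2.imwrite("pics/w25.png",s["color"])
E
```

```text
time: 41.85
tcp_pos: [0.4386, 0.209, 0.0816]
tool_rot: [[0.998, 0.057, 0.002], [0.057, -0.998, 0.002], [0.002, -0.002, -1.0]]
contact_force: [-4.6, 1.1, 16.1]
width: 0.0568
time: 42.52
tcp_pos: [0.4366, 0.2076, 0.1961]
tool_rot: [[0.998, 0.057, -0.002], [0.057, -0.998, -0.001], [-0.002, 0.001, -1.0]]
contact_force: [0.6, 1.6, -0.2]
width: 0.0728
time: 42.77
tcp_pos: [0.4371, 0.2078, 0.1949]
tool_rot: [[0.998, 0.057, 0.0], [0.057, -0.998, 0.0], [0.0, -0.0, -1.0]]
contact_force: [-0.2, 0.2, 0.2]
width: 0.0725
[0.43710985 0.20777494 0.19490114]
```

View pics/w25.png

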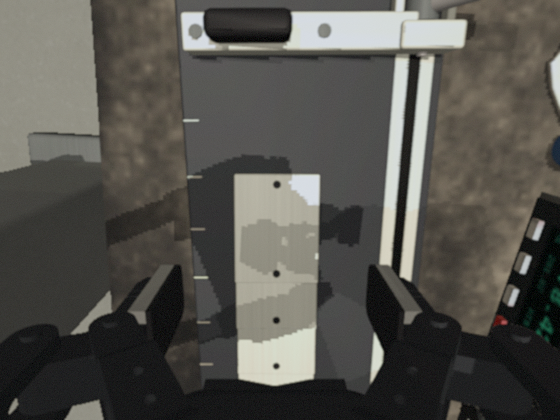

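```bash
python3 - <<'E'
from h import *
o=observe();s=snapshot("wrist")
W(s,o,[("p5 low",277,174,.016),("p4 low edge?(p5 up end)",277,281,.028),("p5L",234,174,.016),("p5R",320,174,.016),("face top",280,49.5,.034),("fin",248,25,.06),("hole hi",277,184.5,.017),("hole lo",277,273,.026)],1)
s=snapshot("top")
im=s["color"];cv2.imwrite("pics/t25.png",cv2.resize(im[185:290,120:300],None,fx=4.4,fy=4.4,interpolation=cv2.INTER_CUBIC))
for p in plates(s):print(p)
E
```

```text
p5 low [436.4 230.9  16. ]
p4 low edge?(p5 up end) [440.6 158.2  28. ]
p5L [407.6 229.3  16. ]
p5R [465.2 232.5  16. ]
face top [433.8 305.8  34. ]
fin [417.1 312.7  60. ]
hole hi [436.8 223.9  17. ]
hole lo [440.3 163.3  26. ]
(689.3, -452.3, 56.7, 62.1, -0.5, (np.int64(423), np.int64(156)))
(877.5, -60.6, 68.4, 71.3, -0.6, (np.int64(288), np.int64(96)))
```

View pics/t25.png

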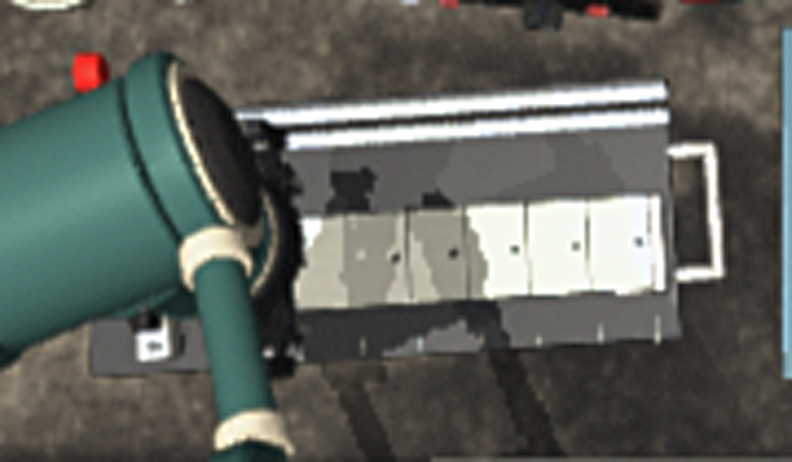

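```bash
python3 -m pendant '[[0.4,[-2,8,0],6.9],[0.4,[-2,8,0],6.9],[0.4,[-2,8,0],6.9],[0.4,[-2,8,0],6.9],[0.5,[-2,8,0],6.9],[0.6,[-2,8,0],6.9],[0.6,[-2,8,0],6.9],[0.6,[-2,8,0],6.9]]'
python3 -m pendant '[[0.6,[-2,8,0],6.9],[0.6,[-2,9,0],6.9],[0.6,[-1,9,-10],6.9],[0.6,[0,9,-20],6.9],[0.6,[0,9,-20],7.1],[0.6,[0,0,-10],0],[0.6,[0,0,0],0],[0.6,[0,0,0],0]]'
python3 - <<'E'
from h import *
snapshot("top");snapshot("top")
o=observe();s=snapshot("wrist");print(o["tcp_pos"],np.degrees(np.arctan2(o["tool_rot"][1][0],o["tool_rot"][0][0])));cv2.imwrite("pics/w26.png",s["color"])
E
```

```text
time: 43.58
tcp_pos: [0.4203, 0.2717, 0.1928]
tool_rot: [[0.518, 0.855, -0.003], [0.855, -0.518, -0.002], [-0.003, -0.002, -1.0]]
contact_force: [0.2, -0.7, 0.2]
width: 0.0345
time: 44.25
tcp_pos: [0.4153, 0.3149, 0.1332]
tool_rot: [[-0.052, 0.999, -0.003], [0.999, 0.052, -0.002], [-0.002, -0.003, -1.0]]
contact_force: [-0.0, -0.1, 0.4]
width: 0.0345
[0.41670581 0.31569194 0.13517399] 93.01775212335275
```

View pics/w26.png

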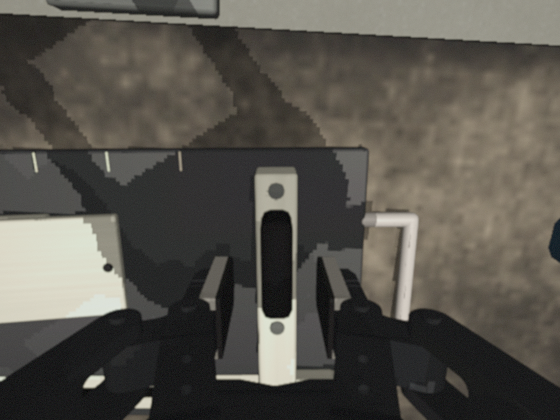

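```bash
python3 - <<'E'
from h import *
o=observe();s=snapshot("wrist")
W(s,o,[("p5 top corner near",118,215,.016),("p5 corner far",127,310,.016),("face a",256,200,.034),("face b",256.5,330,.034),("fin",276.5,260,.06)],1)
cv2.imwrite("pics/w27.png",cv2.resize(s["color"][180:340,60:310],None,fx=3.2,fy=3.2,interpolation=cv2.INTER_CUBIC))
E
python3 -m pendant '[[0.6,[0,0,-12],0],[0.6,[0,0,-10],0],[0.85,[0,0,0],0],[0.9,[0,0,0],0],[0.9,[0,0,0],0],[0.9,[0,0,0],0]]' 40
```

```text
p5 top corner near [408.7 231.7  16. ]
p5 corner far [465.1 233.3  16. ]
face a [392.2 304.9  34. ]
face b [462.4 307.9  34. ]
fin [411.1 315.4  60. ]
time: 44.95
tcp_pos: [0.4152, 0.3152, 0.1113]
tool_rot: [[-0.055, 0.998, -0.003], [0.998, 0.055, -0.002], [-0.002, -0.003, -1.0]]
contact_force: [0.5, 0.1, -9.1]
width: 0.0129
```

View pics/w27.png

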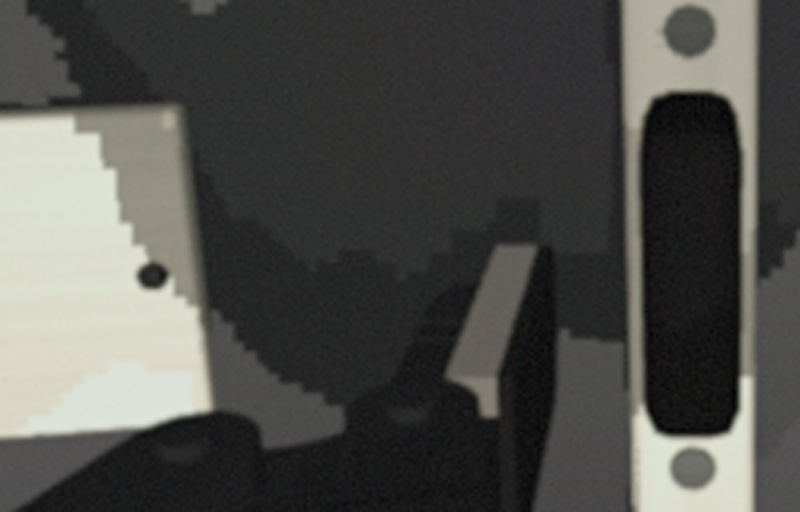

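```bash
python3 -m pendant '[[0.9,[0.6,-10,0],0],[0.9,[0.9,-15,0],0],[0.9,[0.9,-15,0],0],[0.9,[0.9,-15,0],0],[0.9,[0.6,-10,0],0],[0.9,[0.2,-3,0],0],[0.9,[0,0,0],0],[0.9,[0,0,0],0]]'
python3 - <<'E'
from h import *
o=observe();s=snapshot("wrist");print(o["tcp_pos"]);cv2.imwrite("pics/w28.png",s["color"])
W(s,o,[("x",274,210,.06)],1)
E
```

```text
time: 45.62
tcp_pos: [0.4193, 0.2468, 0.1113]
tool_rot: [[-0.055, 0.999, -0.003], [0.999, 0.055, -0.002], [-0.002, -0.003, -1.0]]
contact_force: [1.3, -1.6, -19.8]
width: 0.0129
[0.41929953 0.24682369 0.11130785]
x [384.8 243.6  60. ]
```

View pics/w28.png

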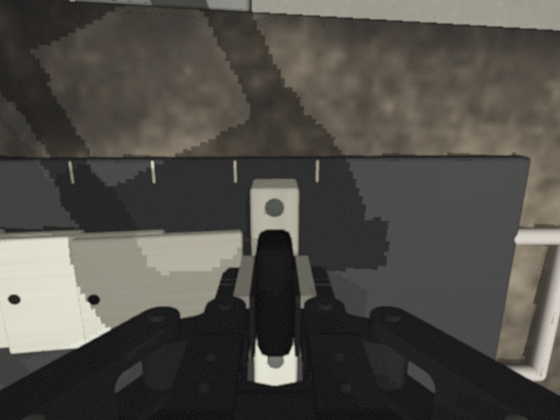

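```bash
python3 - <<'E'
from h import *
o=observe();s=snapshot("wrist");
W(s,o,[("plate end",242.5,240,.016),("face",250.5,215,.034)],1)
cv2.imwrite("pics/w29.png",cv2.resize(s["color"][170:290,180:330],None,fx=5,fy=5,interpolation=cv2.INTER_CUBIC))
s=snapshot("scene");cv2.imwrite("pics/s29.png",cv2.resize(s["color"][150:270,190:350],None,fx=5,fy=5,interpolation=cv2.INTER_CUBIC))
E
```

```text
plate end [412.3 230.5  16. ]
face [394.6 234.7  34. ]
```

View pics/w29.png

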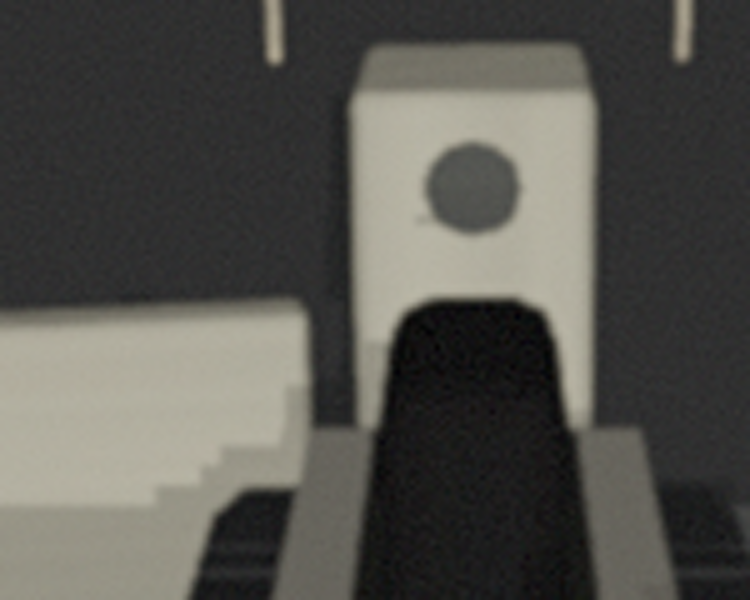

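View pics/s29.png

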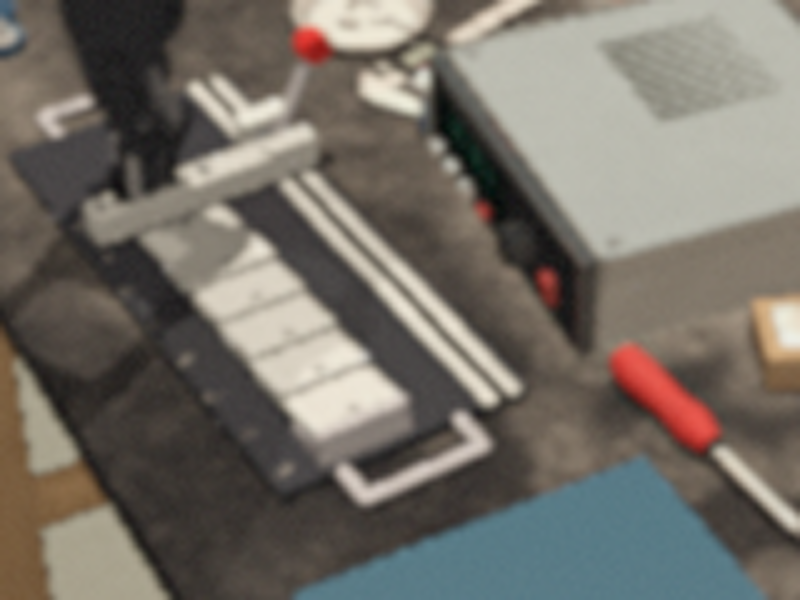

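```bash
python3 -m pendant '[[0.9,[0.1,-2,-0.7],0],[0.9,[0.1,-2,0],0],[0.9,[0.05,-1,0],0],[0.9,[0,0,0],0],[0.9,[0,0,0],0]]'
python3 - <<'E'
from h import *
o=observe();s=snapshot("wrist");
cv2.imwrite("pics/w30.png",cv2.resize(s["color"][170:290,180:330],None,fx=5,fy=5,interpolation=cv2.INTER_CUBIC))
E
```

```text
time: 46.18
tcp_pos: [0.4196, 0.2426, 0.1113]
tool_rot: [[-0.055, 0.998, -0.002], [0.998, 0.055, -0.001], [-0.001, -0.002, -1.0]]
contact_force: [-3.1, 1.9, -20.9]
width: 0.0131
```

View pics/w30.png

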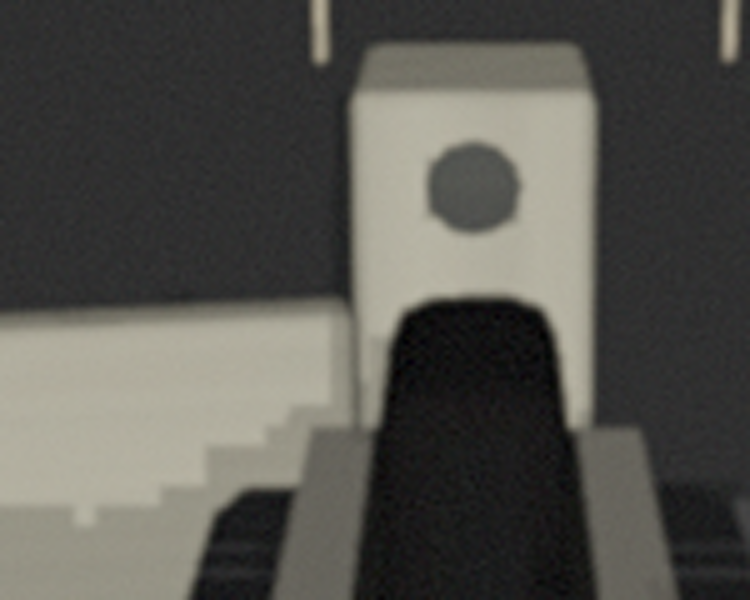

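```bash
python3 -m pendant '[[0.9,[0.1,-1.5,-1],0],[0.9,[0,0,0],0],[0.9,[0,0,0],0]]'
python3 - <<'E'
from h import *
o=observe();s=snapshot("wrist");
W(s,o,[("face top",250.5,215,.034)],1)
cv2.imwrite("pics/w31.png",s["color"])
E
```

```text
time: 46.48
tcp_pos: [0.4197, 0.2413, 0.1113]
tool_rot: [[-0.055, 0.999, -0.003], [0.999, 0.055, -0.001], [-0.0, -0.003, -1.0]]
contact_force: [-7.9, 0.5, -13.8]
width: 0.0132
face top [394.9 229.   34. ]
```

View pics/w31.png

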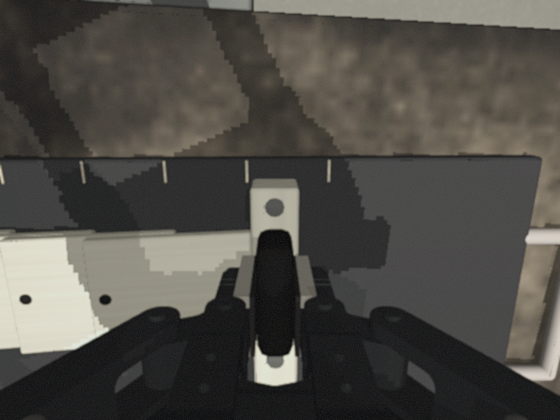

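```bash
python3 -m pendant '[[0.9,[0,0,0],0],[0.6,[0,0,0],0],[0.5,[0,0,0],0],[0.5,[0,0,0],0],[0.5,[0,0,20],0],[0.5,[0,0,36],0],[0.5,[0,0,36],0],[0.5,[0,0,0],0]]'
python3 - <<'E'
from h import *
s=snapshot("top")
W(s,None,[("boxNL",186,176,.1),("boxNL low",184,183,.02),("boxNR",274,186,.1)],1)
cv2.imwrite("pics/t32.png",cv2.resize(s["color"][90:290,110:300],None,fx=4,fy=3,interpolation=cv2.INTER_CUBIC))
o=observe();s=snapshot("wrist");cv2.imwrite("pics/w32.png",s["color"])
print(o["tcp_pos"])
E
```

```text
time: 47.2
tcp_pos: [0.4273, 0.2444, 0.2136]
tool_rot: [[-0.055, 0.998, 0.018], [0.998, 0.055, 0.009], [0.008, 0.018, -1.0]]
contact_force: [1.4, 0.4, 0.4]
width: 0.0429
boxNL [616.7 215.7 100. ]
boxNL low [614.4 240.4  20. ]
boxNR [587.7 -18.2 100. ]
[0.42610476 0.24380497 0.21076261]
```

View pics/t32.png

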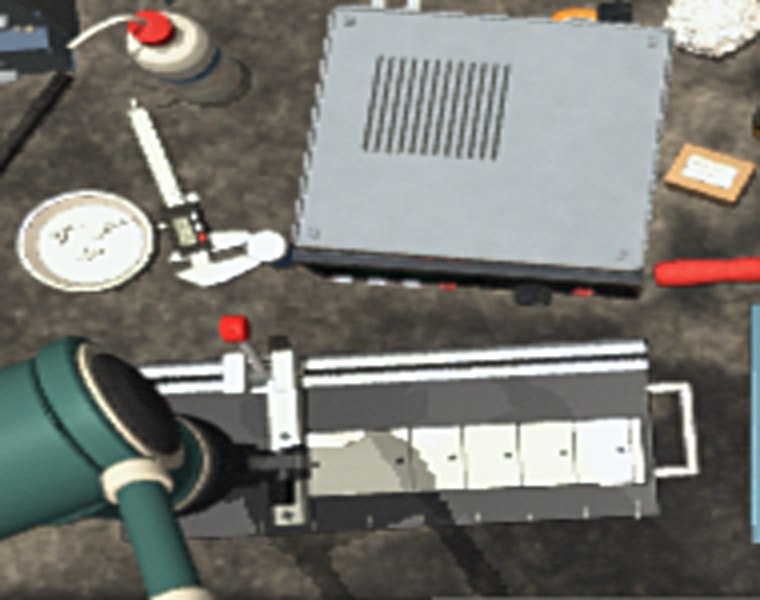

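View pics/w32.png

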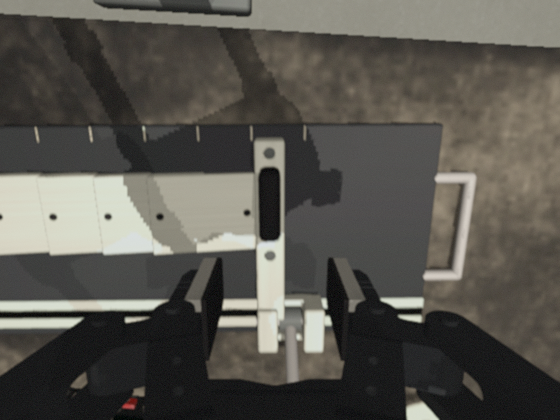

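```bash
python3 - <<'E'
from h import *
s=snapshot("top")
W(s,None,[("knob",168.3,199.2,.09),("knob+",168.3,199.2,.1)],1)
o=observe();print(o["tcp_pos"],np.degrees(np.arctan2(o["tool_rot"][1][0],o["tool_rot"][0][0])))
s=snapshot("scene")
W(s,None,[("boxtop corner?",278,165,.1)],1)
cv2.imwrite("pics/s32.png",cv2.resize(s["color"][120:270,190:390],None,fx=4,fy=4,interpolation=cv2.INTER_CUBIC))
E
```

```text
knob [556.3 264.1  90. ]
knob+ [554.6 261.2 100. ]
[0.4227659  0.24218594 0.20572181] 93.13382088091042
boxtop corner? [605.1 182.4 100. ]
```

View pics/s32.png

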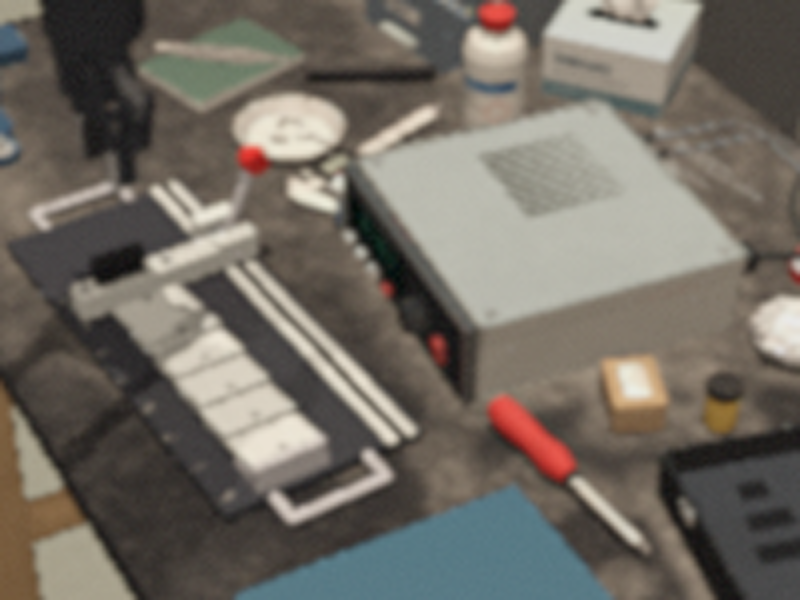

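```bash
python3 -m pendant '[[1,[15,4,5],0],[1,[30,5,0],0],[1,[35,6,0],0],[1,[35,5,0],0],[1,[30,4,0],0],[1,[22,0,0],0],[1,[4,0,0],0],[1,[0,0,0],0]]' 40
python3 -m pendant '[[1,[0,0,0],0],[1,[0,0,-20],0],[1,[0,0,-20],0],[1,[0,0,-12],0],[1,[0,0,0],0],[1,[0,0,0],0]]'
python3 - <<'E'
from h import *
s=snapshot("scene");cv2.imwrite("pics/s33.png",cv2.resize(s["color"][120:270,190:390],None,fx=4,fy=4,interpolation=cv2.INTER_CUBIC))
print(observe()["tcp_pos"])
E
```

```text
time: 48.07
tcp_pos: [0.5923, 0.2649, 0.206]
tool_rot: [[-0.054, 0.999, -0.002], [0.999, 0.054, -0.001], [-0.001, -0.002, -1.0]]
contact_force: [-0.1, -0.1, 0.2]
width: 0.0
time: 48.57
tcp_pos: [0.5901, 0.2651, 0.155]
tool_rot: [[-0.055, 0.998, -0.003], [0.998, 0.055, -0.001], [-0.001, -0.003, -1.0]]
contact_force: [-0.2, 0.5, 0.3]
width: 0.0004
[0.59117511 0.26550022 0.15627894]
```

View pics/s33.png

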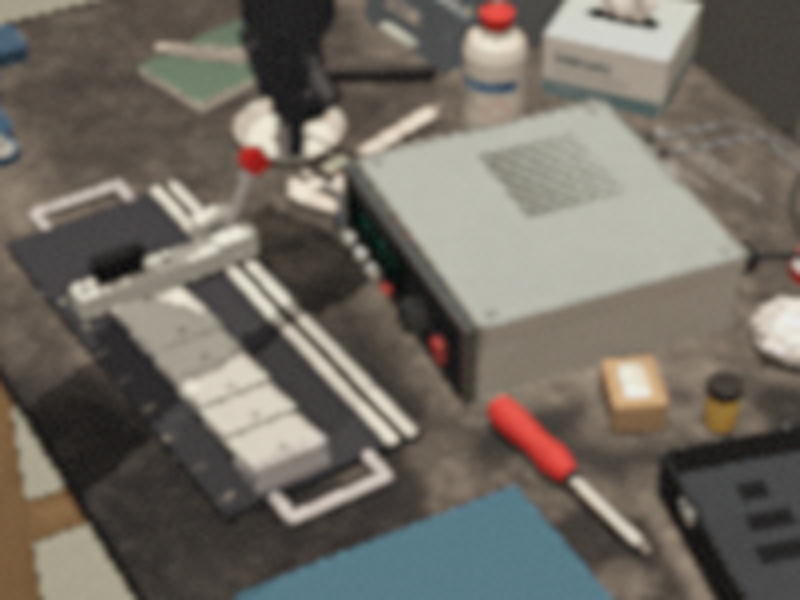

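```bash
python3 -m pendant '[[1,[-10,0,0],0],[1,[-12,-0.7,0],0],[1,[-14,-0.8,0],0],[1,[-14,-0.8,0],0],[1,[-14,-0.8,-2],0],[1,[-12,-0.7,-4],0],[1,[-8,-0.5,-4],0],[1,[-6,-0.3,-3],0]]'
python3 -m pendant '[[1,[-4,-0.2,-2],0],[1,[-3,-0.2,0],0],[1,[-2,0,0],0],[1,[0,0,0],0]]'
python3 - <<'E'
from h import *
s=snapshot("scene");cv2.imwrite("pics/s34.png",cv2.resize(s["color"][120:270,190:390],None,fx=4,fy=4,interpolation=cv2.INTER_CUBIC))
print(observe()["tcp_pos"])
E
```

```text
time: 49.28
tcp_pos: [0.5029, 0.2616, 0.1453]
tool_rot: [[-0.055, 0.998, 0.006], [0.998, 0.055, 0.002], [0.002, 0.006, -1.0]]
contact_force: [4.3, 1.1, 2.8]
width: -0.0002
time: 49.62
tcp_pos: [0.4937, 0.2606, 0.1404]
tool_rot: [[-0.055, 0.998, 0.003], [0.998, 0.055, 0.001], [0.001, 0.003, -1.0]]
contact_force: [6.6, 2.1, -5.7]
width: -0.0003
[0.49357475 0.26054469 0.14032506]
```

View pics/s34.png

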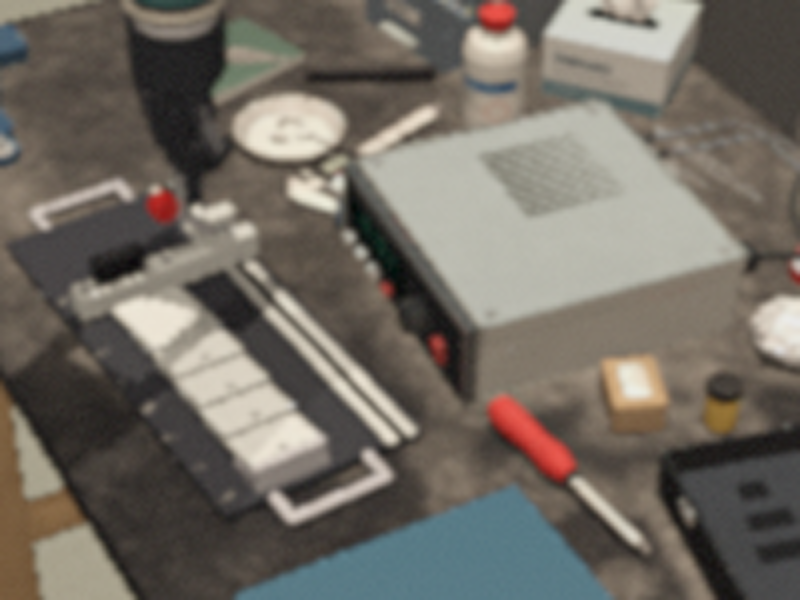

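```bash
python3 -m pendant '[[1,[-4,-0.2,0],0],[1,[-3,-0.2,0],0],[1,[0,0,0],0]]';python3 -m pendant '[[1,[-4,-0.2,-1],0],[1,[-2,-0.2,0],0],[1,[0,0,0],0]]'
```

```text
time: 49.92
tcp_pos: [0.4883, 0.2603, 0.1409]
tool_rot: [[-0.055, 0.998, 0.006], [0.998, 0.055, 0.001], [0.001, 0.006, -1.0]]
contact_force: [10.5, 0.6, -5.1]
width: -0.0
time: 50.17
tcp_pos: [0.4869, 0.2605, 0.1419]
tool_rot: [[-0.056, 0.998, 0.017], [0.998, 0.056, 0.004], [0.003, 0.017, -1.0]]
contact_force: [22.5, 0.3, -8.3]
width: -0.0001
```

```bash
python3 -m pendant '[[1,[12,0,0],0],[1,[15,0,10],0],[1,[0,0,40],0],[1,[0,0,40],0],[0.5,[-20,-20,30],0],[0.5,[-20,-20,0],0],[0.5,[-20,-20,0],0],[0.5,[0,0,0],0]]'
python3 -m pendant '[[0.5,[-15,-10,0],0],[0.5,[0,0,0],0],[0.5,[0,0,0],0],[0.5,[0,0,0],0]]'
python3 - <<'E'
from h import *
o=observe();s=snapshot("wrist");cv2.imwrite("pics/w35.png",cv2.resize(s["color"],(800,600),interpolation=cv2.INTER_CUBIC));print(o["tcp_pos"])
s=snapshot("scene");cv2.imwrite("pics/s35.png",cv2.resize(s["color"][150:270,190:350],None,fx=5,fy=5,interpolation=cv2.INTER_CUBIC))
E
```

```text
time: 50.83
tcp_pos: [0.4421, 0.1967, 0.2585]
tool_rot: [[-0.054, 0.999, -0.007], [0.999, 0.054, -0.003], [-0.003, -0.007, -1.0]]
contact_force: [-0.1, -0.2, -1.0]
width: 0.0424
time: 51.17
tcp_pos: [0.4319, 0.1899, 0.2595]
tool_rot: [[-0.055, 0.998, -0.001], [0.998, 0.055, -0.0], [-0.0, -0.001, -1.0]]
contact_force: [0.1, -0.0, 0.0]
width: 0.0427
[0.43185128 0.18990127 0.2594815 ]
```

View pics/w35.png

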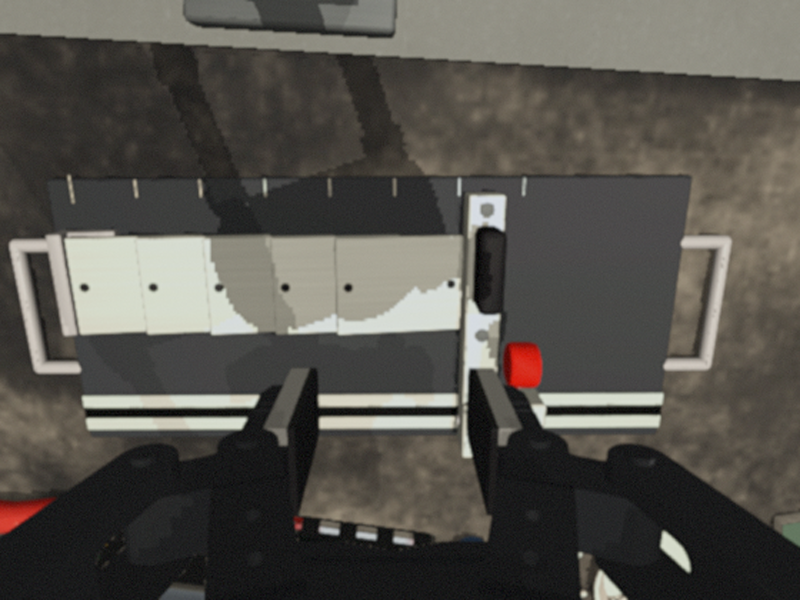

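View pics/s35.png

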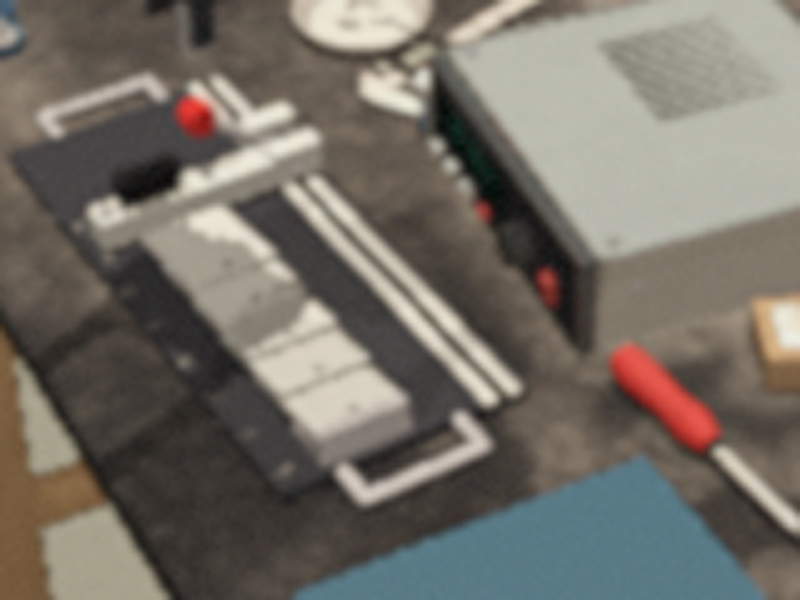

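```bash
python3 - <<'E'
from h import *
o=observe();s=snapshot("wrist")
W(s,o,[("h1",84.5,287.5,.027),("h2",153,287.5,.027),("h3",219,287.5,.027),("h4",285,287.5,.027),("h5",348,287.5,.027),("h5low",451,284,.017),("p5 end",460.5,285,.016),("face",466,285,.034),("knob",523,365,.072),("fin",489,270,.06),("p1 far end",75,285,.028),
("seat near",51,235,.03),("seat far",66,335,.03)])
a=snapshot("top");W(a,None,[],1)
hsv=cv2.cvtColor(a["color"],cv2.COLOR_BGR2HSV);m=((hsv[...,1]>180)&(hsv[...,2]>120)&((hsv[...,0]<8)|(hsv[...,0]>172)))
m[:190]=0;ys,xs=np.nonzero(m[:240,130:230]);print(xs.mean()+130,ys.mean());W(a,None,[("k",xs.mean()+130,ys.mean(),.07)],1)
E
```

```text
h1 [450.1   9.7  27. ]
h2 [447.9  49.7  27. ]
h3 [445.8  88.2  27. ]
h4 [443.7 126.8  27. ]
h5 [441.7 163.6  27. ]
h5low [438.7 224.9  17. ]
p5 end [439.3 230.8  16. ]
face [434.8 231.3  34. ]
knob [466.7 258.9  72. ]
fin [420.  238.4  60. ]
p1 far end [448.6   4.9  28. ]
seat near [419.5  -4.4  30. ]
seat far [479.1  -2.5  30. ]
nan nan
k [nan nan nan]<stdin>:7: RuntimeWarning: Mean of empty slice.
  ret = ret.dtype.type(ret / rcount)
```

```bash
python3 -m pendant '[[0.5,[0,0,20],0],[0.5,[0,0,0],0],[0.5,[0,0,0],0],[0.5,[0,0,0],0]]'; python3 -c "
from bench import job_done;print(job_done())"
```

```text
time: 51.7
tcp_pos: [0.432, 0.1897, 0.2797]
tool_rot: [[-0.055, 0.998, 0.0], [0.998, 0.055, 0.0], [0.0, 0.0, -1.0]]
contact_force: [-0.0, 0.1, 0.1]
width: 0.0428
the job is handed in; nothing more can be done
None
```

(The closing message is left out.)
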